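Snap the cover on the battery box and lock it

ROBOT

A 6-joint arm with a two-finger parallel gripper is mounted at the origin on the work surface. World frame = base frame: x ahead of the robot, y to its left, z up, the work surface at z = 0. Lengths are in m, angles in rad, forces in N, time in s.
With the tool pointing down it reaches from about 0.35 to 0.975 m from the base axis. Payload 17.4 kg.
Tool frame: the origin (TCP) lies at the very end of the fingers, on their centre line; the grasp point (between the pads) lies 19 mm behind it; z points along the fingers, y is the direction in which the jaws open and shut (so a half turn about z gives the same grasp; the last joint's range is limited). The gripper opens to 85 mm and grips with 20 to 120 N. Pads are 22 mm wide; open, the fingers measure 114 mm over their backs; the gripper's body (76 mm by 85 mm) begins 54 mm behind the grasp point. The pads swing forward as they close: fully open they stand 13 mm farther back than shut.
Start: joints at [-1.332, 0.116, 1.442, -0, 1.584, -0.038], TCP at [0.184, -0.649, 0.207] pointing down, gripper open.
Joint ranges: [-2.83, 2.83], [-0.83, 2.19], [0.07, 2.5], [-1.14, 4.28], [0.01, 3], [-2.97, 2.97]. Speed limits (rad/s): [1.89, 1.89, 2.22, 3.14, 3.14, 3.14].

INTERFACE

Orientations are given as a unit quaternion [w, x, y, z].
In Python, from station import robot gives the robot as it stands.
- The arm moves only by the tool carry_out, never from a script. Its argument "steps" is a list of rows, each a list of 2 entries, a list of its own where there are three numbers: the shift along the tool's x, y, z in mm, then the turn, a rotation vector about the tool's x, y, z in rad. In form: [[[tx, ty, tz], [rx, ry, rz]], ...]. A call has 1 to 12 rows; each row shifts and turns the commanded pose from where the row before left it, along the tool's axes as they then stand; what a row does not reach is not made up. A row lasts 1/10 s, in which the tool goes at most 50 mm and 8.59 degrees, less where a joint would pass 70% of its speed; a pose out of reach is approached as far as the arm can. A call with a gripper value outside its range is refused whole. "gripper" is the opening, from 0 (shut) to 1 (fully open), set as the call begins (left out, the last holds). The fingers move at their own pace and stop on an object; "force" is the grip in N (left out, the last holds). Time passes only in rows, so rows that do not move let the fingers close. It gives the time, the measured TCP pose, the force and the opening at its end, in the units of the state.
- robot.observe(): the state, without advancing time (a new reading comes with each control period).
- robot.get_image(name): name is "scene" or "top" or "wrist"; returns a dict with "img" (400x640x3 uint8, red, green, blue), "vfov" (degrees; the focal length in pixels is half the picture's height over the tangent of half this angle, whatever the lens; pixels are square), "cx", "cy" (the principal point, pixels), "R" (3x3) and "t" (3): a world point X has camera coordinates R X + t. Camera axes: x right, y down, z forward; pixel columns grow to the right and rows downward; lengths in m; the calibration is good to about 2 mm. A picture is of the moment at which its call begins. There is no depth.
- robot.close_job(): hands the job in, once; it reports no verdict.
The state is a dict: "t": time; "joints": joint angles; "joint_velocities": joint speeds; "joint_efforts": joint torques, N m; "tcp_pos": TCP position; "tool_rot": TCP orientation; "ft_force": force on the tool from outside, world axes, zero at the start; "moment": the same for the moment, N m; "gripper_width": opening from 0.0 (shut) to 1.0 (fully open).
Only numpy, scipy, OpenCV 4.12 (cv2) and the standard library are available. Lean on these libraries where they do the work, as an engineer would, in place of code of your own. Each camera call takes 0.05 s, during which the arm holds its last target.

TASK

Put the loose cover on the battery box with its lug on the notched rail's side, and press it down corner by corner until all four clips have clicked and it lies fully home. Then lift the retaining slide out of its parking notch, shift it along the rail and lower it fully into the other notch, so that its tongue lies over the cover's lug. Let go of everything and leave the other things on the bench where they are.

Things in the scene. Friction and masses are not known exactly. Their poses are not given: they have to be found in the camera images.
- box: Open grey battery box fixed to the bench, 156 x 106 mm, rim 50 mm high, walls 5 mm. Origin: centre of its underside. x along its long side, y towards the steel notched rail beside one long side, z up. In each inner corner, at x +-58, y +-37 mm, stands a spring clip: two steel jaws, tops 6 mm below the rim, that part along y to let a barb of the cover through and close behind it.
- seat (a point): Centre of the box's mouth, at the rim (50 mm above the box's origin); axes as the box. With the cover home its flange rests on the rim, centred here, with its x and y axes parallel to the box's and its lug towards the rail.
- lock_notch (a point): Centre of the floor of the lock notch, at x 0, y 91, z 56.5 mm in the box's frame; axes as the box. The rail spans x -30 to 80, y 76 to 106 mm, teeth 70.5 mm high. It has two notches open at the top, 17 mm wide in x, 14 mm deep: this one and the parking notch at x = +50 mm.
- cover: Loose grey clip-on cover, 160 x 110 mm, 69 mm high, 0.23 kg. Origin: centre of its underside; x along its length. From the bottom: a lip 26 mm deep, its lower 12 mm tapered 4 mm a side, that enters the box's mouth with 3 mm play a side; a 3 mm flange; a raised roof 6 mm; a central fin as handle. Under each corner is a round barb. Laid on loosely it rests on the clips, 11 mm above home.
- cover_grip (a point): Where to hold the cover: on its upright central handle fin (70 mm along the cover's x, 14 mm thick along y, 34 mm high, top 69 mm above the underside), 57 mm above the underside, 22 mm above the roof, 12 mm below the fin's top. Cover home: 31 mm above the seat. Axes as the cover.
- cover_lug (a point): Outer top edge of the flat lug, 40 mm wide, 16 mm long, 3 mm thick, that sticks out of the middle of one long side (+y) of the cover: 71 mm from its centre, 29 mm above its underside. It belongs on the rail's side of the box, beside the lock notch.
- pad1 (a point): Top of the round press pad (22 mm across, 3 mm high), over the barb at the cover's +x +y corner: 58 mm along x, 37 mm along y from its centre, 38 mm above its underside. Home: 12 mm above the rim, 11 mm lower than when laid on. The corner clicks under 10 to 15 N on its pad; the thin cover twists, so each corner clicks by itself and one already in can stand 2 mm high until all are in.
- pad2 (a point): Top of the round press pad (22 mm across, 3 mm high), over the barb at the cover's +x -y corner: 58 mm along x, 37 mm along y from its centre, 38 mm above its underside. Home: 12 mm above the rim, 11 mm lower than when laid on. The corner clicks under 10 to 15 N on its pad; the thin cover twists, so each corner clicks by itself and one already in can stand 2 mm high until all are in.
- pad3 (a point): Top of the round press pad (22 mm across, 3 mm high), over the barb at the cover's -x -y corner: 58 mm along x, 37 mm along y from its centre, 38 mm above its underside. Home: 12 mm above the rim, 11 mm lower than when laid on. The corner clicks under 10 to 15 N on its pad; the thin cover twists, so each corner clicks by itself and one already in can stand 2 mm high until all are in.
- pad4 (a point): Top of the round press pad (22 mm across, 3 mm high), over the barb at the cover's -x +y corner: 58 mm along x, 37 mm along y from its centre, 38 mm above its underside. Home: 12 mm above the rim, 11 mm lower than when laid on. The corner clicks under 10 to 15 N on its pad; the thin cover twists, so each corner clicks by itself and one already in can stand 2 mm high until all are in.
- slide: Loose bright steel retaining slide in the rail's parking notch, 0.09 kg. Origin: underside of its bar, under the fin; axes as the box. The bar, 13 mm thick in x, 14 mm high, lies in the notch and reaches 33 mm towards the box (-y) as a tongue and 22 mm the other way, with an 8 mm lip hanging outside the rail. Locked, the tongue is 3.5 mm above the lug of a cover that is home.
- slide_grip (a point): Where to hold the slide: on its upright fin (13 mm thick along x, 30 mm along y, from 14 to 55 mm above the slide's underside), 42 mm above the underside, 28 mm above the rail's teeth when in a notch. In the lock notch it is 42 mm straight above point lock_notch, 98.5 mm above the bench.
- spray_can: Bystander, to be left alone: aluminium spray can standing upright, 40 mm across, 120 mm tall. Origin: centre of its underside.
- screwdriver: Bystander, to be left alone: black-handled screwdriver, 160 mm long, lying. Origin: centre of its underside.
- hammer: Bystander, to be left alone: hammer with wooden handle, 280 mm long, lying. Origin: centre of its underside.
- screw_jar: Bystander, to be left alone: clear jar, 70 mm across, 80 mm tall. Origin: centre of its underside.
- bulb_carton: Bystander, to be left alone: plain cardboard carton, 90 x 70 x 60 mm. Origin: centre of its underside.
- sanding_block: Bystander, to be left alone: cork sanding block, 110 x 65 x 40 mm. Origin: centre of its underside.
There are look-alikes about, which are no part of the job. Of the things like the slide, leave any that is purple or red; of the rest the smaller one is meant.

How it is judged:
By the outcome, as a careful person would: the job done as asked, in the order asked, and still so for the second after the job is handed in, with the robot touching nothing.
It also fails if it takes over 69 s, if anything falls off the work surface, if the arm or the gripper's body presses on something with over 40 N, if the wrist force passes 120 N, or if a joint passes its speed limit or range.

## Working session

There is one attempt and no reset: what is moved stays moved. The work goes in short steps, Python scripts to look and compute and a tool call to move; the robot and the scene stay as the last step left them, time stands still between calls to the robot, and variables do not carry over. Pictures are saved under pics/ and viewed, and the job is handed in when it is done.

Besides the shell and the picture viewer there is one more tool, called after "Emit:" as name(argument=value, ...), one argument or row to a line, values as JSON. carry_out: Moves the arm, as the interface text tells. Its arguments: {"type":"object","properties":{"steps":{"type":"array"},"gripper":{"type":"number"},"force":{"type":"number"}},"required":["steps"]}

```bash
ls; mkdir -p pics
cat > h.py <<'E'
import numpy as np, cv2
from station import robot
def snap(n,f):
    d=robot.get_image(n); cv2.imwrite(f'pics/{f}.png',d['img'][:,:,::-1]); 
    np.savez(f'pics/{f}.npz',**{k:np.array(v) for k,v in d.items()}); return d
def load(f): return dict(np.load(f'pics/{f}.npz'))
def foc(d): return d['img'].shape[0]/2/np.tan(np.radians(float(d['vfov']))/2)
def proj(d,X):
    c=d['R']@np.asarray(X,float)+d['t']; f=foc(d); return np.array([d['cx']+f*c[0]/c[2], d['cy']+f*c[1]/c[2]])
def back(d,u,v,z):
    f=foc(d); r=d['R'].T@np.array([(u-d['cx'])/f,(v-d['cy'])/f,1]); o=-d['R'].T@d['t']
    return o+r*(z-o[2])/r[2]
def crop(f,x0,y0,x1,y1,s,out):
    im=cv2.imread(f'pics/{f}.png')[y0:y1,x0:x1]; cv2.imwrite(f'pics/{out}.png',cv2.resize(im,None,fx=s,fy=s,interpolation=cv2.INTER_CUBIC))
E
python3 - <<'E'
from h import *
for n in ['scene','top','wrist']:
    d=snap(n,n+'0'); print(n,d['vfov'],d['cx'],d['cy'],-d['R'].T@d['t'])
print(robot.observe())
E
```

```text
pics
scene 53.84632424827853 324.4800352639113 202.88546831992704 [0.92912247 0.41907758 1.00843257]
top 42.92097531254686 322.88791066499044 192.3584776667375 [ 0.32036131 -0.00340673  1.70772657]
wrist 64.29127803381614 322.1014206576942 199.20251098266777 [ 0.25425829 -0.6299565   0.37224182]
{'t': 0.15, 'joints': array([-1.33180292e+00,  1.16348662e-01,  1.44210544e+00,  5.33729792e-07,
        1.58400543e+00, -3.77984291e-02]), 'joint_velocities': array([-0.00038113, -0.00147589, -0.00374591, -0.00045571, -0.00049266,
       -0.00016009]), 'joint_efforts': array([ 2.12340412e-03, -7.32511640e+01, -6.32847834e+01,  1.13552564e-04,
        5.05958044e-03,  8.60782762e-06]), 'tcp_pos': array([ 0.18441063, -0.64914592,  0.20595403]), 'tool_rot': array([-4.31273380e-04,  9.90438467e-01,  1.37954541e-01, -4.32637658e-05]), 'ft_force': array([ 0.08456412, -0.02167807, -0.08600394]), 'moment': array([ 0.02094938, -0.02606692,  0.01005269]), 'gripper_width': 0.9979899903759832}
```

View pics/scene0.png

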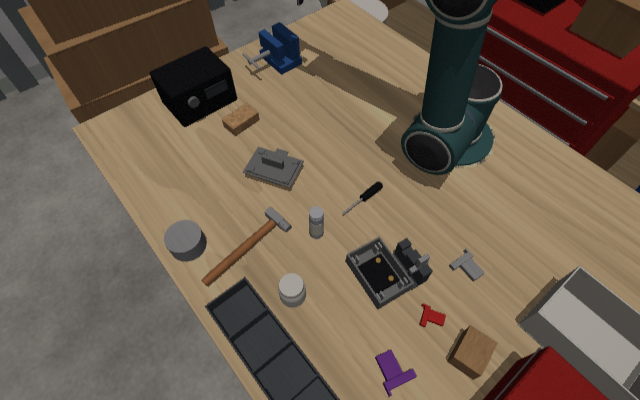

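View pics/top0.png

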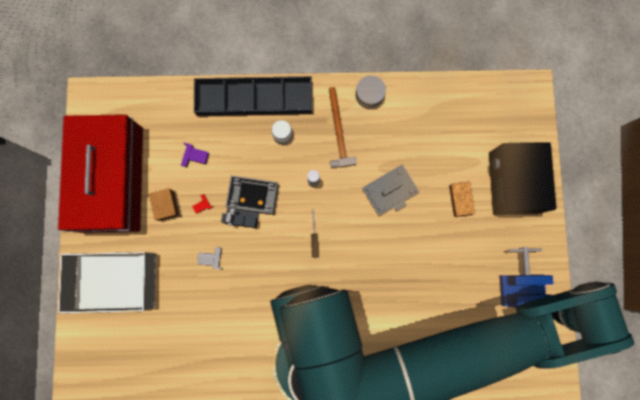

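View pics/wrist0.png

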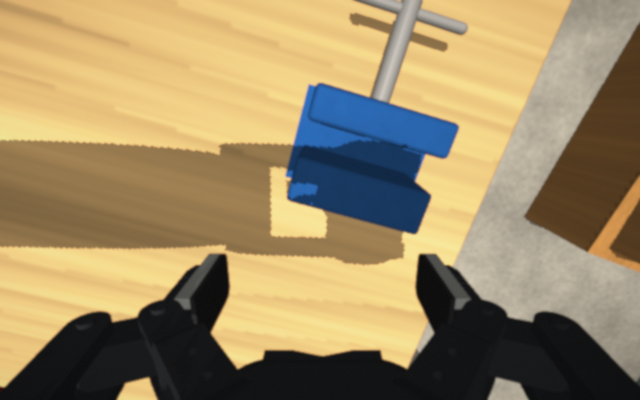

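The scene holds one cover (top view 390,190), the box with its rail (252,195), and four slide-like things: dark in the rail (~235,217), loose steel (212,258), red (202,204) and purple (195,155). I'll enlarge these.

Run:
```python
from h import *
crop('top0',180,130,330,280,5,'c1')
crop('top0',345,150,435,230,8,'c2')
crop('scene0',330,220,500,320,4.5,'c3')
crop('scene0',235,135,315,200,8,'c4')
```

```text
(no output)
```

View pics/c1.png

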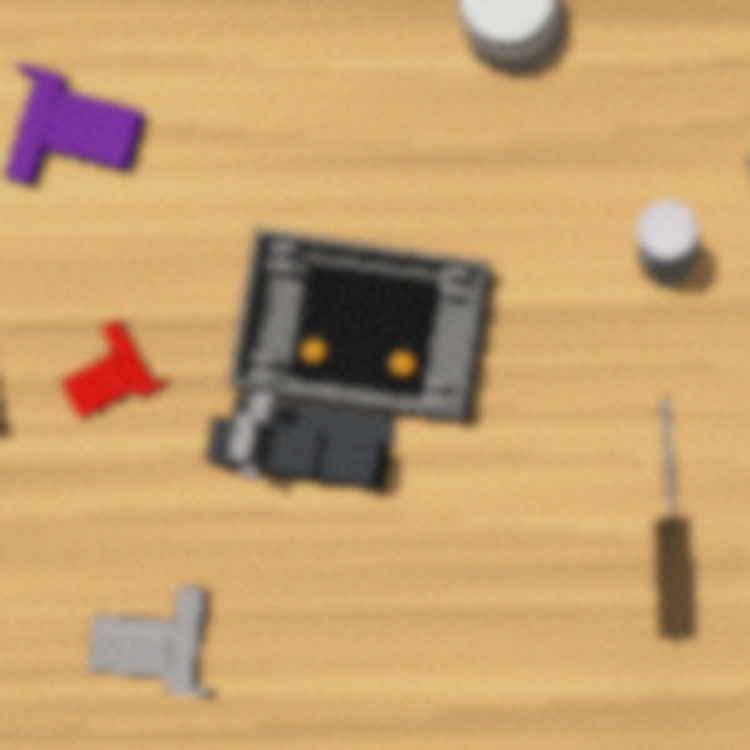

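View pics/c2.png

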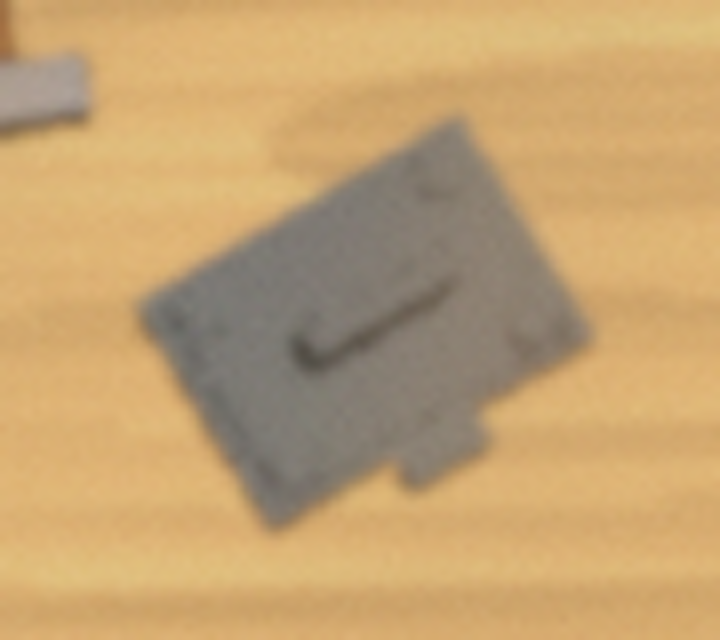

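View pics/c3.png

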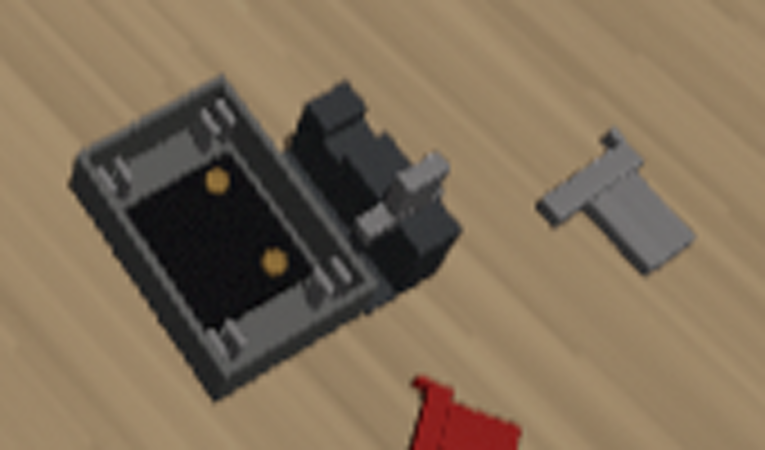

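View pics/c4.png

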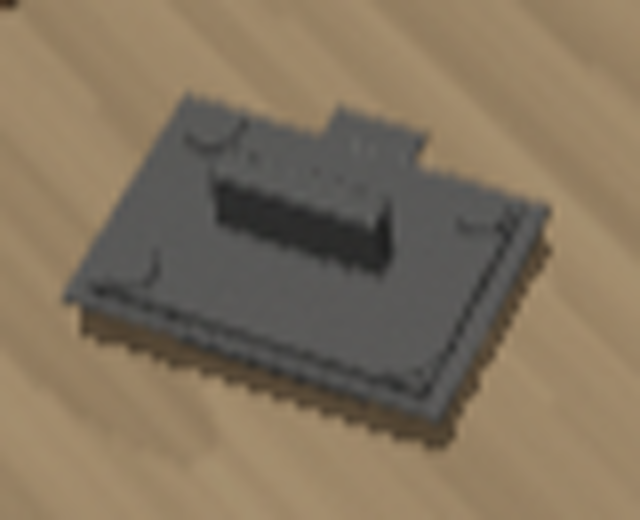

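Slide candidates: dark/bright in the rail (top c1 250,430), loose steel (150,640), red (110,370), purple (80,125). Red and purple are excluded. The one in the parking notch is smaller than the loose steel one, so that is the slide meant. Next I'll fit the poses.

```bash
cat >> h.py <<'E'
from scipy.optimize import least_squares
def un(p,s,x0,y0): p=np.array(p,float); return (p+.5)/s-.5+[x0,y0]
def fit(obs,init):
    # obs list of (d, local pts Nx3, pix Nx2); params x,y,yaw
    def W(p,L):
        c,s=np.cos(p[2]),np.sin(p[2]); L=np.asarray(L,float); return np.c_[p[0]+c*L[:,0]-s*L[:,1],p[1]+s*L[:,0]+c*L[:,1],L[:,2]]
    def res(p): return np.concatenate([(np.array([proj(d,X) for X in W(p,L)])-px).ravel() for d,L,px in obs])
    r=least_squares(res,init,loss='soft_l1'); return r.x,r.fun.reshape(-1,2)
E
cat > f0.py <<'E'
from h import *
t=load('top0'); s=load('scene0')
B=np.array([[78,-53,50],[-78,-53,50],[-78,53,50],[78,53,50]])/1e3
C=np.array([[80,55,29],[-80,55,29],[80,-55,29],[-80,-55,29]])/1e3
ot=(t,B,un([(257,230),(492,265),(470,422),(235,385)],5,180,130))
os_=(s,B,un([(215,388),(78,158),(222,75),(378,283)],4.5,330,220))
for o in ([ot],[os_],[ot,os_]):
    p,r=fit(o,[0.5,0.2,np.pi/2]); print('box',p,np.round(r,1).tolist())
ct=(t,C,un([(275,527),(592,340),(143,303),(458,120)],8,345,150))
cs=(s,C,un([(550,208),(187,95),(437,412),(70,298)],8,235,135))
for o in ([ct],[cs],[ct,cs]):
    p,r=fit(o,[0.5,-0.2,np.pi/2]); print('cov',p,np.round(r,1).tolist())
E
python3 f0.py
```

```text
box [0.54916335 0.20237801 1.40659159] [[0.5, -0.1], [0.3, -0.4], [-0.3, -0.1], [-0.5, 0.6]]
box [0.5553118  0.20883898 1.39839071] [[1.6, -1.4], [-1.0, -0.4], [-0.0, 0.4], [-0.2, 1.6]]
box [0.55172469 0.20548807 1.39638699] [[-0.3, -1.0], [-0.5, -0.9], [-1.4, -0.6], [-1.6, -0.4], [1.7, -3.4], [-0.8, -2.1], [0.2, -1.2], [-0.2, -0.2]]
cov [ 0.55867449 -0.25571571  2.07594191] [[-0.4, 0.5], [0.9, -0.1], [-0.9, 0.1], [0.5, -0.6]]
cov [ 0.56142125 -0.25381215  2.08245289] [[0.4, -0.3], [-0.1, -0.4], [0.6, 1.0], [-1.2, -0.2]]
cov [ 0.55988181 -0.2550248   2.08002865] [[-0.5, 0.2], [0.7, -0.6], [-1.2, -0.1], [0.1, -1.0], [0.6, -0.8], [0.1, -0.9], [0.7, 0.5], [-1.0, -0.7]]
```

```bash
cat >> h.py <<'E'
from scipy.spatial.transform import Rotation as Rr
def cur():
    o=robot.observe(); q=o['tool_rot']; return o['tcp_pos'],Rr.from_quat([q[1],q[2],q[3],q[0]]),o
def down(a):  # tool down, tool y at world azimuth a (deg)
    a=np.radians(a); y=np.array([np.cos(a),np.sin(a),0]); z=np.array([0,0,-1.]); return Rr.from_matrix(np.c_[np.cross(y,z),y,z])
def plan(P,a=None,n=None,start=None,vmax=45,r=0,nmin=1,slowz=False):
    p,R,_=cur() if start is None else (*start,None)
    P=np.array(P,float); T=down(a) if a is not None else R
    rv=(R.inv()*T).as_rotvec()
    need=max(np.linalg.norm(P-p)*1e3/vmax,np.linalg.norm(rv)/0.14,nmin); n=n or int(np.ceil(need)); rows=[]
    p0=p.copy()
    for i in range(n):
        tgt=p0+(P-p0)*(i+1)/n
        sh=np.round(R.inv().apply(tgt-p)*1e3,r); rem=np.round((R.inv()*T).as_rotvec()/(n-i),3)
        p=p+R.apply(sh)/1e3; R=R*Rr.from_rotvec(rem)
        rows.append([(sh+0).tolist(),(rem+0).tolist()])
    print('n',n,'end',np.round(p,4)); import json; print(json.dumps(rows).replace('.0,',',').replace('.0]',']'))
    return p,R
E
python3 - <<'E'
from h import *
e=plan([.184,-.649,.30],n=3)
e=plan([.589,-.307,.26],29.2,start=e)
E
```

```text
n 3 end [ 0.1844 -0.6492  0.3   ]
[[[0, 0, -31], [0, 0, 0]], [[0, 0, -32], [0, 0, 0]], [[0, 0, -31], [0, 0, 0]]]
n 13 end [ 0.5888 -0.3066  0.2602]
[[[37, -17, 3], [0, 0, -0.139]], [[39, -11, 3], [0, 0, -0.139]], [[41, -6, 3], [0, 0, -0.139]], [[40, -1, 3], [0, 0, -0.139]], [[41, 6, 3], [0, 0, -0.139]], [[39, 11, 4], [0, 0, -0.139]], [[38, 16, 3], [0, 0, -0.139]], [[34, 21, 3], [0, 0, -0.138]], [[32, 26, 3], [0, 0, -0.139]], [[28, 30, 3], [0, 0, -0.138]], [[23, 33, 3], [0, 0, -0.139]], [[18, 36, 3], [0, 0, -0.138]], [[14, 39, 3], [0, -0.001, -0.139]]]
```

Emit:
carry_out(
  steps=[
    [[0,0,-31],[0,0,0]],
    [[0,0,-32],[0,0,0]],
    [[0,0,-31],[0,0,0]],
  ],
)

```text
t: 0.45
tcp_pos: [0.1844, -0.6491, 0.3014]
tool_rot: [-0.0, 0.99, 0.138, -0.0]
ft_force: [0.3, 0.1, -0.0]
gripper_width: 1.0
```

Emit:
carry_out(
  steps=[
    [[37,-17,3],[0,0,-0.139]],
    [[39,-11,3],[0,0,-0.139]],
    [[41,-6,3],[0,0,-0.139]],
    [[40,-1,3],[0,0,-0.139]],
    [[41,6,3],[0,0,-0.139]],
    [[39,11,4],[0,0,-0.139]],
    [[38,16,3],[0,0,-0.139]],
    [[34,21,3],[0,0,-0.138]],
    [[32,26,3],[0,0,-0.139]],
    [[28,30,3],[0,0,-0.138]],
    [[23,33,3],[0,0,-0.139]],
    [[18,36,3],[0,0,-0.138]],
  ],
)

```text
t: 1.65
tcp_pos: [0.5586, -0.3325, 0.2632]
tool_rot: [-0.0, 0.562, 0.827, -0.0]
ft_force: [0.4, -0.7, -0.1]
gripper_width: 0.999
```

Emit:
carry_out(
  steps=[
    [[14,39,3],[0,0,-0.139]],
    [[0,0,0],[0,0,0]],
    [[0,0,0],[0,0,0]],
    [[0,0,0],[0,0,0]],
  ],
)

```text
t: 2.05
tcp_pos: [0.5883, -0.3072, 0.2605]
tool_rot: [-0.0, 0.507, 0.862, -0.0]
ft_force: [0.4, 1.2, -0.5]
gripper_width: 1.0
```

Run:
```python
from h import *
d=snap('wrist','w1'); print(d['R'],cur()[0],cur()[1].as_matrix().round(4))
for X in [[.56,-.255,.069]]: print(proj(d,X))
```

```text
[[ 8.73342651e-01  4.87106368e-01 -1.32336850e-05]
 [ 4.66641076e-01 -8.36642232e-01  2.86837729e-01]
 [ 1.39709412e-01 -2.50513798e-01 -9.57979184e-01]] [ 0.58818317 -0.3074488   0.26067014] [[-4.865e-01  8.737e-01  0.000e+00]
 [ 8.737e-01  4.865e-01 -2.000e-04]
 [-2.000e-04 -1.000e-04 -1.000e+00]]
[323.13201331 116.38123279]
```

View pics/w1.png

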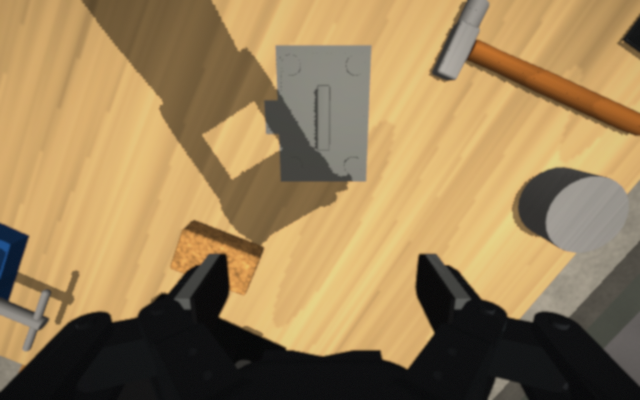

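Run:
```python
from h import *
crop('w1',255,35,385,190,4.5,'w1c')
```

```text
(no output)
```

View pics/w1c.png

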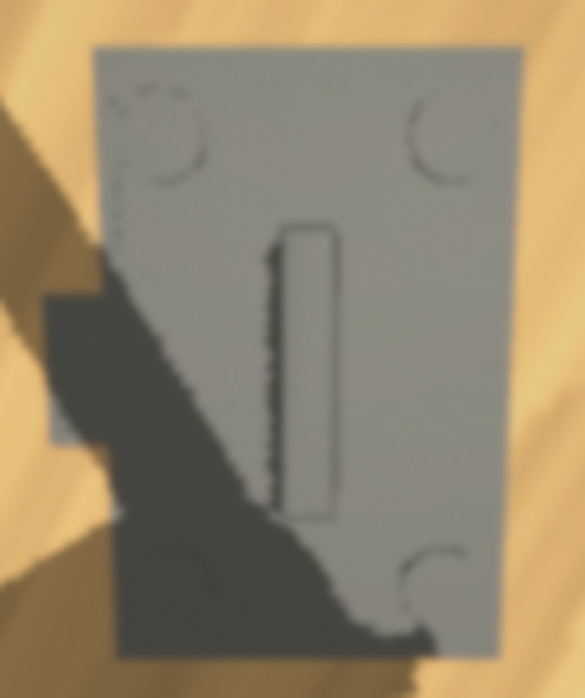

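Run:
```python
from h import *
d=load('w1')
L=np.array([[80,55,29],[80,-55,29],[-80,-55,29],[-80,55,29],[20,71,29],[-20,71,29],[35,7,69],[35,-7,69],[-35,-7,69],[-35,7,69]])/1e3
px=un([(95,47),(523,47),(498,658),(118,658),(43,296),(50,445),(280,225),(334,225),(332,521),(285,521)],4.5,255,35)
p,r=fit([(d,L,px)],[.56,-.255,2.08]); print(p,np.degrees(p[2]),r.round(1).tolist())
p,r=fit([(d,L[:6],px[:6])],[.56,-.255,2.08]); print(p)
```

```text
[ 0.56125035 -0.25690742  2.08051435] 119.2046913702752 [[-0.8, -0.4], [0.6, -0.5], [0.7, 0.5], [-0.5, 0.6], [-0.5, -0.5], [-0.3, 0.4], [-0.2, -0.1], [1.1, -0.1], [1.1, 0.3], [-0.9, 0.3]]
[ 0.56148352 -0.25687732  2.07946305]
```

Run:
```python
from h import *
e=plan([.561,-.2565,.11],29.2)
e=plan([.561,-.2565,.040],29.2,start=e,vmax=20)
```

```text
n 4 end [ 0.5608 -0.2563  0.1097]
[[[14, 0, 38], [0, 0, 0]], [[15, 1, 37], [0, 0, -0.001]], [[14, 0, 38], [0, 0, 0]], [[15, 0, 38], [0, 0, -0.001]]]
n 4 end [ 0.5608 -0.2563  0.0397]
[[[0, 0, 17], [0, 0, 0]], [[0, 0, 18], [0, 0, 0]], [[0, 0, 17], [0, 0, 0]], [[0, 0, 18], [0, 0, 0]]]
```

Emit:
carry_out(
  steps=[
    [[14,0,38],[0,0,0]],
    [[15,1,37],[0,0,-0.001]],
    [[14,0,38],[0,0,0]],
    [[15,0,38],[0,0,-0.001]],
    [[0,0,0],[0,0,0]],
    [[0,0,0],[0,0,0]],
  ],
  gripper=0.7,
)

```text
t: 2.7
tcp_pos: [0.5612, -0.2565, 0.1108]
tool_rot: [0.0, 0.506, 0.863, -0.0]
ft_force: [0.1, 0.6, 0.6]
gripper_width: 0.696
```

Run:
```python
from h import *
d=snap('wrist','w2'); print(cur()[0])
e=plan([.561,-.2565,.040],29.2,vmax=20)
```

```text
[ 0.56201463 -0.2568877   0.11195028]
n 4 end [ 0.5608 -0.2565  0.0399]
[[[0, 0, 18], [0, 0.001, 0]], [[0, 0, 18], [0, 0, 0]], [[1, -1, 18], [0.001, 0.001, 0.001]], [[0, 0, 18], [0, 0, 0]]]
```

View pics/w2.png

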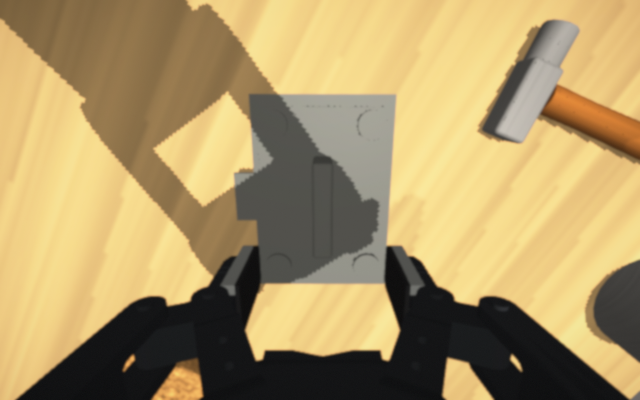

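Emit:
carry_out(
  steps=[
    [[0,0,18],[0,0,0]],
    [[0,0,18],[0,0,0]],
    [[0,0,18],[0,0,0]],
    [[0,0,17],[0,0,0]],
    [[0,0,0],[0,0,0]],
    [[0,0,0],[0,0,0]],
  ],
)

```text
t: 3.35
tcp_pos: [0.5613, -0.2556, 0.0381]
tool_rot: [-0.0, 0.505, 0.863, -0.0]
ft_force: [0.8, -0.5, 1.0]
gripper_width: 0.7
```

Emit:
carry_out(
  steps=[
    [[0,0,0],[0,0,0]],
    [[0,0,0],[0,0,0]],
    [[0,0,0],[0,0,0]],
    [[0,0,0],[0,0,0]],
    [[0,0,0],[0,0,0]],
    [[0,0,0],[0,0,0]],
    [[0,0,0],[0,0,0]],
    [[0,0,0],[0,0,0]],
  ],
  gripper=0,
  force=60,
)

```text
t: 4.15
tcp_pos: [0.5617, -0.2557, 0.0393]
tool_rot: [0.001, 0.505, 0.863, 0.0]
ft_force: [0.3, 0.8, 6.1]
gripper_width: 0.131
```

Run:
```python
from h import *
p,R,o=cur(); print(p,o['ft_force'],o['moment'])
e=plan([.5613,-.256,.24],n=6)
e=plan([.517,-.015,.26],-9.8,start=e)
```

```text
[ 0.56174153 -0.25572335  0.03931798] [0.263308   0.77049636 6.09762951] [0.15871479 0.11400273 0.01852816]
n 6 end [ 0.5615 -0.2556  0.2403]
[[[0, 0, -33], [0, 0, 0]], [[0, 0, -34], [0, 0, 0]], [[0, 0, -33], [0, 0, 0]], [[0, 0, -34], [0, 0, 0]], [[0, 0, -33], [0, 0, 0]], [[0, 0, -34], [0, 0, 0]]]
n 6 end [ 0.5174 -0.015   0.2602]
[[[39, 13, -3], [0, 0, 0.114]], [[39, 9, -4], [0, 0, 0.114]], [[41, 4, -3], [0, 0, 0.114]], [[41, -1, -3], [0, 0, 0.114]], [[40, -5, -4], [0.001, 0, 0.114]], [[40, -9, -3], [0, 0, 0.113]]]
```

Emit:
carry_out(
  steps=[
    [[0,0,-10],[0,0,0]],
    [[0,0,-20],[0,0,0]],
    [[0,0,-33],[0,0,0]],
    [[0,0,-34],[0,0,0]],
    [[0,0,-34],[0,0,0]],
    [[0,0,-36],[0,0,0]],
    [[0,0,-34],[0,0,0]],
  ],
)

```text
t: 4.85
tcp_pos: [0.561, -0.2555, 0.2416]
tool_rot: [0.0, 0.505, 0.863, -0.0]
ft_force: [0.7, 0.1, -1.9]
gripper_width: 0.135
```

Emit:
carry_out(
  steps=[
    [[25,8,-3],[0,0,0.114]],
    [[39,11,-4],[0,0,0.114]],
    [[41,6,-3],[0,0,0.114]],
    [[41,1,-3],[0,0,0.114]],
    [[40,-5,-4],[0,0,0.114]],
    [[40,-9,-3],[0,0,0.113]],
    [[14,-5,0],[0,0,0]],
    [[0,0,0],[0,0,0]],
    [[0,0,0],[0,0,0]],
    [[0,0,0],[0,0,0]],
  ],
)

```text
t: 5.85
tcp_pos: [0.5231, -0.0143, 0.2593]
tool_rot: [-0.0, 0.765, 0.644, -0.0]
ft_force: [-0.4, -0.8, -2.1]
gripper_width: 0.133
```

Run:
```python
from h import *
d=snap('wrist','w3'); p,R,o=cur(); print(p,o['ft_force'],o['moment']); print(R.as_matrix().round(3))
```

```text
[ 0.52311733 -0.01436229  0.2593038 ] [-0.027166    0.36420447 -2.57718644] [-0.03445443 -0.00512983 -0.04030755]
[[ 0.171  0.985 -0.   ]
 [ 0.985 -0.171 -0.   ]
 [-0.    -0.    -1.   ]]
```

View pics/w3.png

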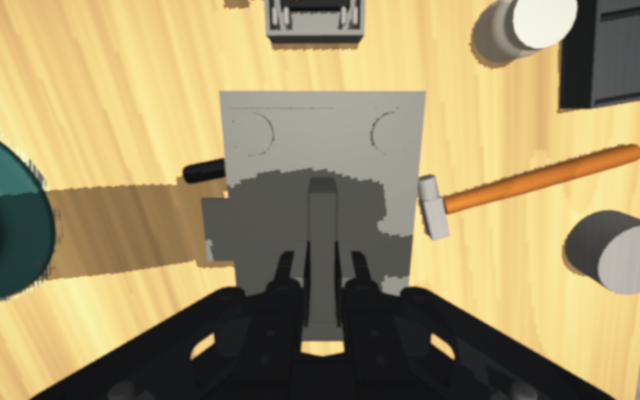

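Emit:
carry_out(
  steps=[
    [[0,0,-20],[0,0.12,0]],
    [[0,0,-20],[0,0.12,0]],
    [[0,0,-20],[0,0.12,0]],
    [[0,0,0],[0,0,0]],
    [[0,0,0],[0,0,0]],
  ],
)

```text
t: 6.4
tcp_pos: [0.5219, -0.022, 0.3183]
tool_rot: [-0.115, 0.754, 0.633, 0.136]
ft_force: [-0.2, -0.6, -1.9]
gripper_width: 0.132
```

Run:
```python
from h import *
d=snap('wrist','w4'); p,R,o=cur(); print(p,o['ft_force'],o['moment']); print(R.as_matrix().round(3))
crop('w4',180,0,460,170,2.85,'w4c')
```

```text
[ 0.52177345 -0.02116812  0.3180515 ] [ 0.7907639  -0.26365394 -2.83413078] [-0.36731773  0.09278375  0.01466349]
[[ 0.161  0.985  0.059]
 [ 0.923 -0.171  0.345]
 [ 0.351 -0.001 -0.937]]
```

View pics/w4c.png

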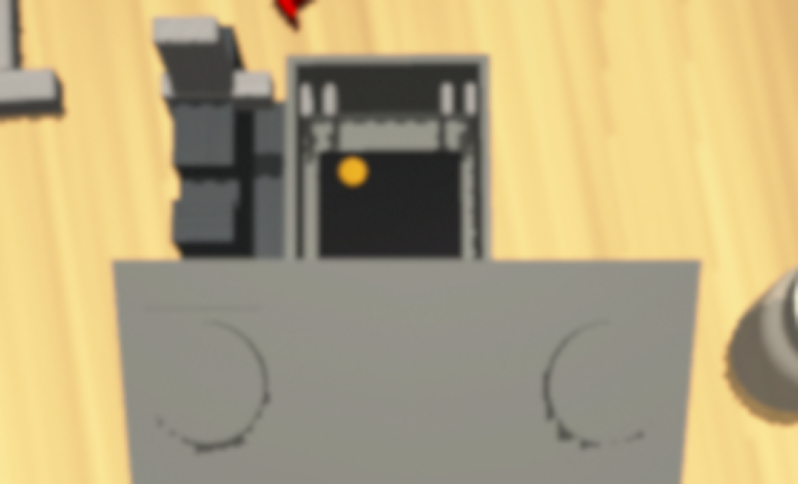

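```bash
cat > f4.py <<'E'
from h import *
d=load('w4')
L=np.array([[78,53,50],[78,-53,50],[73,48,50],[73,-48,50]])/1e3
px=un([(287,57),(488,57),(300,65),(477,65)],2.85,180,0)
ed=un([(285,256),(491,256)],2.85,180,0)
def W(p,L):
    c,s=np.cos(p[2]),np.sin(p[2]); return np.c_[p[0]+c*L[:,0]-s*L[:,1],p[1]+s*L[:,0]+c*L[:,1],L[:,2]]
def res(p):
    Q=np.r_[L,[[p[3],.053,.05],[p[4],-.053,.05]]]
    return (np.array([proj(d,X) for X in W(p,Q)])-np.r_[px,ed]).ravel()
r=least_squares(res,[.551,.205,1.4,0,0]); print(r.x,np.degrees(r.x[2]),r.fun.reshape(-1,2).round(1).tolist())
E
python3 f4.py
```

```text
[ 0.55197392  0.20281799  1.39857556 -0.02781028 -0.02790197] 80.13247701822954 [[-0.6, -0.2], [0.9, -0.3], [-1.7, 0.2], [1.4, 0.2], [-0.4, -0.0], [0.4, -0.0]]
```

Run:
```python
from h import *
e=plan([.552,.203,.20],-9.87,vmax=42)
e=plan([.552,.203,.13],-9.87,vmax=25,start=e)
```

```text
n 7 end [0.5515 0.2028 0.1997]
[[[24, -1, 27], [0, -0.051, 0]], [[26, -1, 26], [0, -0.051, 0]], [[27, -2, 24], [0, -0.051, 0]], [[28, -1, 24], [0, -0.051, 0]], [[29, -1, 21], [0, -0.051, 0]], [[31, -1, 20], [0, -0.052, 0]], [[31, -2, 19], [-0.001, -0.051, 0]]]
n 3 end [0.5515 0.2029 0.1297]
[[[0, 0, 23], [0, 0, 0]], [[0, 0, 23], [0, 0, 0]], [[0, 0, 24], [0, 0, 0]]]
```

Emit:
carry_out(
  steps=[
    [[24,-1,27],[0,-0.051,0]],
    [[26,-1,26],[0,-0.051,0]],
    [[27,-2,24],[0,-0.051,0]],
    [[28,-1,24],[0,-0.051,0]],
    [[29,-1,21],[0,-0.051,0]],
    [[31,-1,20],[0,-0.052,0]],
    [[31,-2,19],[0,-0.051,0]],
    [[0,0,23],[0,0,0]],
    [[0,0,23],[0,0,0]],
    [[0,0,24],[0,0,0]],
    [[0,0,0],[0,0,0]],
    [[0,0,0],[0,0,0]],
  ],
)

```text
t: 7.65
tcp_pos: [0.5511, 0.2045, 0.131]
tool_rot: [-0.0, 0.764, 0.645, 0.0]
ft_force: [0.4, -0.7, -1.9]
gripper_width: 0.14
```

Emit:
carry_out(
  steps=[
    [[0,0,0],[0,0,0]],
    [[0,0,0],[0,0,0]],
  ],
)

```text
t: 7.85
tcp_pos: [0.5519, 0.2042, 0.1323]
tool_rot: [-0.0, 0.765, 0.644, 0.002]
ft_force: [0.1, 0.9, -2.4]
gripper_width: 0.137
```

Run:
```python
from h import *
d=snap('wrist','w5'); p,R,o=cur(); print(p,o['ft_force'],o['moment']); print(R.as_matrix().round(3))
snap('scene','s5');snap('top','t5')
crop('s5',310,190,470,310,5,'s5c')
crop('t5',200,140,320,250,6,'t5c')
```

```text
[0.55180686 0.20414573 0.13205966] [ 0.68673977  0.16788014 -2.4087752 ] [-0.03374235 -0.01525594 -0.00471005]
[[ 0.17   0.985  0.002]
 [ 0.985 -0.17   0.002]
 [ 0.003  0.002 -1.   ]]
```

View pics/w5.png

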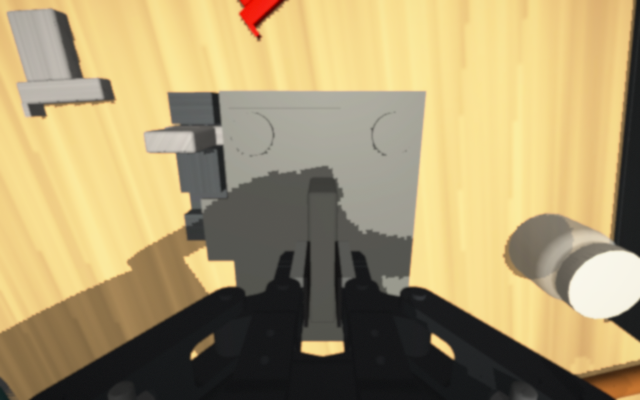

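View pics/s5c.png

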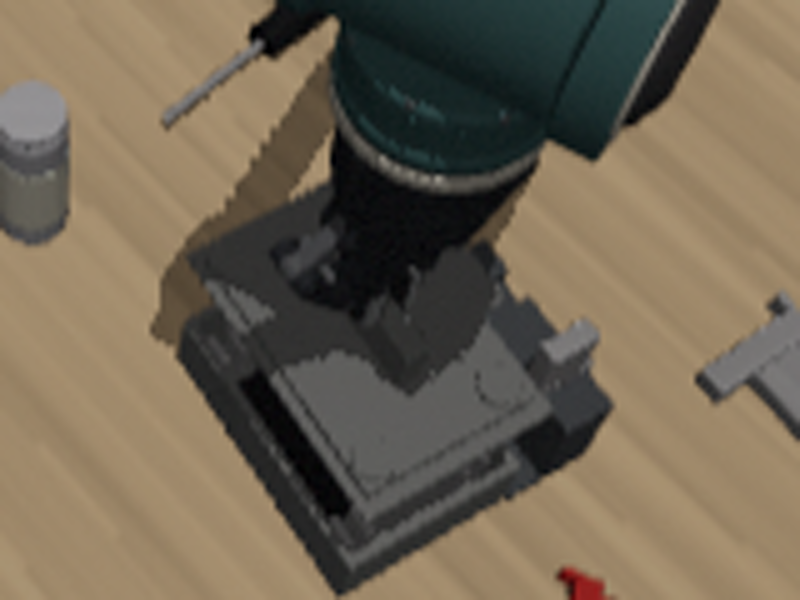

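Run:
```python
from h import *
crop('w5',135,80,265,270,4,'w5c')
d=load('w5')
p,R,o=cur()
c=[.552,.2035];a=np.radians(80.13)
def W(x,y,z): return [c[0]+np.cos(a)*x-np.sin(a)*y,c[1]+np.sin(a)*x+np.cos(a)*y,z]
for n,q in dict(fin=[(.0435,.076,.1115),(.0435,.106,.1115),(.0565,.106,.1115),(.0565,.076,.1115)],tooth=[(.08,.106,.0705),(.0585,.106,.0705),(.0415,.106,.0705),(.0085,.106,.0705),(-.0085,.106,.0705),(-.03,.106,.0705)]).items():
    print(n,[(((proj(d,W(*x))-[135,80])+.5)*4-.5).round(0).tolist() for x in q])
```

```text
fin [[236.0, 305.0], [32.0, 305.0], [18.0, 215.0], [226.0, 216.0]]
tooth [[128.0, 54.0], [145.0, 183.0], [158.0, 281.0], [181.0, 459.0], [192.0, 545.0], [205.0, 649.0]]
```

View pics/w5c.png

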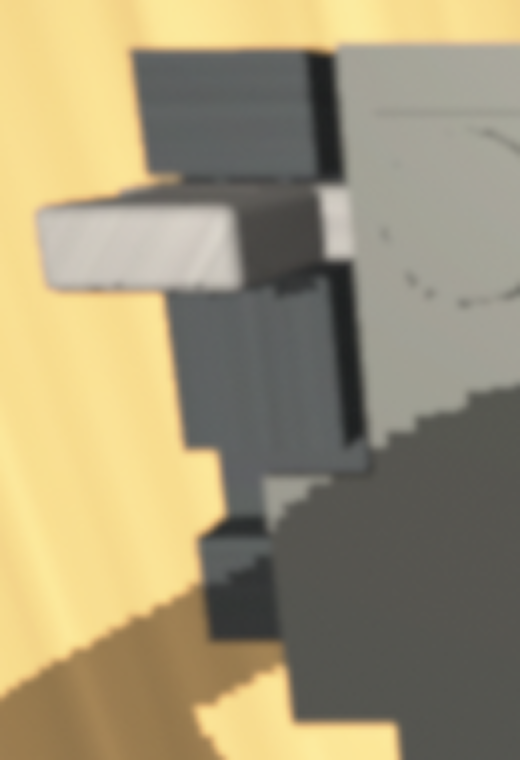

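Run:
```python
from h import *
crop('w5',205,80,445,200,3.3,'w5d')
```

```text
(no output)
```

View pics/w5d.png

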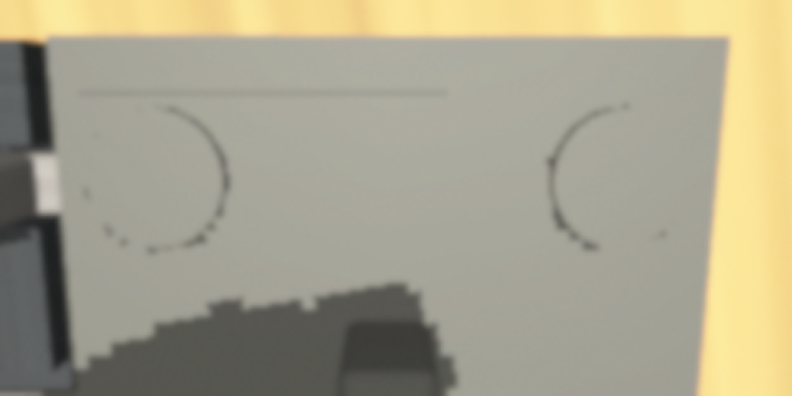

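Run:
```python
from h import *
d=load('w5')
L0=np.array([[80,55,29],[80,-55,29],[-20,71,29]])/1e3
px=np.r_[un([(46,38),(729,37)],3.3,205,80),un([(293,722)],4,135,80)]
# fit x,y,yaw for assumed flange height; also free z
def go(z):
    L=L0.copy(); L[:,2]=z
    p,r=fit([(d,L,px)],[.552,.204,1.4]); print(z,p,np.degrees(p[2]),r.round(1).tolist())
for z in (.119,.121,.116,.112): go(z)
# box from rail teeth y=.106 edge + x
Lr=np.array([(.08,.106,.0705),(.0585,.106,.0705),(.0085,.106,.0705),(-.0085,.106,.0705),(-.03,.106,.0705)])
pr=un([(133,50),(148,175),(186,448),(198,538),(210,640)],4,135,80)
p,r=fit([(d,Lr,pr)],[.552,.204,1.4]); print('box',p,np.degrees(p[2]),r.round(1).tolist())
```

```text
0.119 [0.55162275 0.20320572 1.40031939] 80.23239092167309 [[0.5, -0.2], [-1.1, 0.1], [0.3, -0.1]]
0.121 [0.55188449 0.20320215 1.40068383] 80.25327161960413 [[-0.2, -0.4], [0.6, -0.1], [-0.4, 1.4]]
0.116 [0.5508201  0.20331637 1.40183378] 80.31915937282415 [[0.5, 0.2], [-4.5, 0.3], [0.7, -2.1]]
0.112 [0.54960525 0.2036653  1.40172515] 80.31293506482596 [[0.5, 0.3], [-8.8, 0.3], [0.8, -5.2]]
box [0.5534093  0.20505437 1.40133149] 80.29037981457623 [[-0.2, -1.3], [0.3, -0.1], [-0.1, 0.8], [-0.2, -0.1], [0.2, 0.6]]
```

Emit:
carry_out(
  steps=[
    [[2,1,12],[0,0,0]],
    [[0,0,13],[0,0,0]],
    [[0,0,10],[0,0,0]],
    [[0,0,4],[0,0,0]],
    [[0,0,4],[0,0,0]],
    [[0,0,4],[0,0,0]],
    [[0,0,2],[0,0,0]],
    [[0,0,0],[0,0,0]],
  ],
)

```text
t: 8.8
tcp_pos: [0.5527, 0.2059, 0.0817]
tool_rot: [-0.001, 0.765, 0.644, 0.001]
ft_force: [-0.2, 0.6, -1.5]
gripper_width: 0.134
```

Emit:
carry_out(
  steps=[
    [[0,0,2],[0,0,0]],
    [[0,0,2],[0,0,0]],
    [[0,0,1],[0,0,0]],
    [[0,0,1],[0,0,0]],
    [[0,0,0],[0,0,0]],
  ],
)

```text
t: 9.3
tcp_pos: [0.5527, 0.2059, 0.0757]
tool_rot: [-0.001, 0.765, 0.644, 0.001]
ft_force: [-0.7, 0.3, -3.5]
gripper_width: 0.134
```

Emit:
carry_out(
  steps=[
    [[0,0,1],[0,0,0]],
    [[0,0,1],[0,0,0]],
    [[0,0,0],[0,0,0]],
  ],
)

```text
t: 9.6
tcp_pos: [0.5528, 0.206, 0.0741]
tool_rot: [-0.001, 0.765, 0.644, 0.001]
ft_force: [-1.4, -0.0, 2.1]
gripper_width: 0.135
```

Run:
```python
from h import *
p,R,o=cur(); print(p,o['ft_force'],o['moment'])
snap('scene','s6');crop('s6',310,190,470,310,5,'s6c')
```

```text
[0.55283579 0.20600145 0.07411109] [-1.35661319 -0.04235863  2.08873822] [0.05379505 0.21031385 0.04951475]
```

View pics/s6c.png

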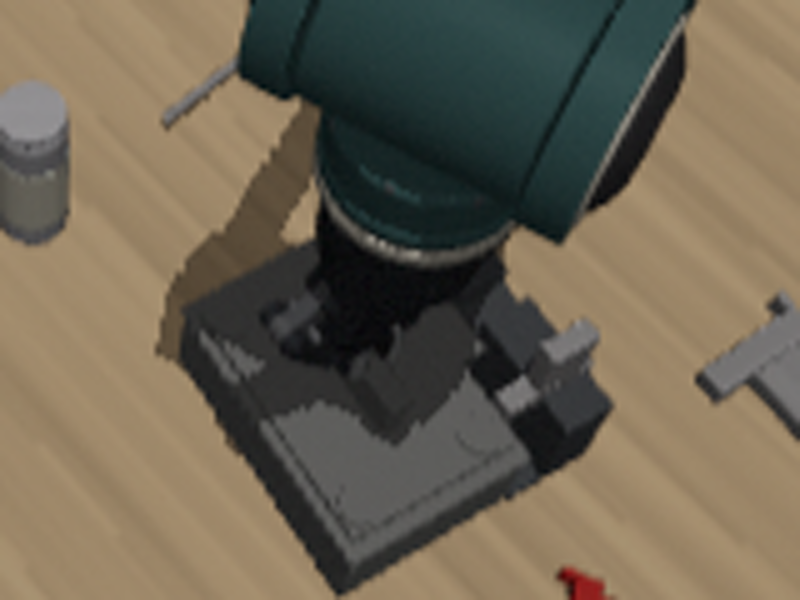

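Emit:
carry_out(
  steps=[
    [[0,0,0],[0,0,0]],
    [[0,0,0],[0,0,0]],
    [[0,0,0],[0,0,0]],
    [[0,0,0],[0,0,0]],
    [[0,0,-6],[0,0,0]],
    [[0,0,-18],[0,0,0]],
    [[0,0,-25],[0,0,0]],
    [[0,0,-25],[0,0,0]],
    [[0,0,-20],[0,0,0]],
  ],
  gripper=0.5,
)

```text
t: 10.55
tcp_pos: [0.5529, 0.2058, 0.17]
tool_rot: [-0.0, 0.765, 0.644, 0.001]
ft_force: [-0.0, 0.1, -0.4]
gripper_width: 0.499
```

Run:
```python
from h import *
p,R,o=cur(); print(p,o['joints'],o['ft_force'])
e=plan([.480,.181,.20],80.2)
```

```text
[0.55288652 0.205813   0.16996162] [ 0.31218007 -0.05838018  1.67878028  0.00176709  1.51897698  0.48310259] [-0.02929166  0.144693   -0.37884295]
n 12 end [0.4801 0.1806 0.1998]
[[[-3, -6, -3], [0, 0, -0.131]], [[-2, -6, -2], [0, 0, -0.131]], [[-2, -6, -3], [0, 0, -0.131]], [[-1, -6, -2], [0, 0, -0.131]], [[1, -7, -3], [0, 0, -0.131]], [[1, -6, -2], [0, 0, -0.131]], [[1, -6, -3], [0, 0, -0.131]], [[3, -6, -2], [0.001, 0, -0.131]], [[3, -6, -3], [0, 0, -0.131]], [[4, -4, -2], [0.001, 0, -0.131]], [[5, -5, -3], [0, 0, -0.13]], [[5, -4, -2], [0.001, 0, -0.131]]]
```

Run:
```python
from h import *
e=plan([.645,.190,.22],80.2)
```

```text
n 12 end [0.6456 0.1903 0.22  ]
[[[0, 8, -4], [0, 0, -0.131]], [[-1, 8, -4], [0, 0, -0.131]], [[-2, 7, -4], [0, 0, -0.131]], [[-3, 7, -5], [0, 0, -0.131]], [[-4, 7, -4], [0, 0, -0.131]], [[-5, 6, -4], [0, 0, -0.131]], [[-5, 6, -4], [0, 0, -0.131]], [[-6, 5, -4], [0.001, 0, -0.131]], [[-7, 3, -4], [0, 0, -0.131]], [[-7, 3, -5], [0.001, 0, -0.131]], [[-8, 2, -4], [0, 0, -0.13]], [[-8, 2, -4], [0.001, 0, -0.131]]]
```

Emit:
carry_out(
  steps=[
    [[0,8,-4],[0,0,-0.131]],
    [[-1,8,-4],[0,0,-0.131]],
    [[-2,7,-4],[0,0,-0.131]],
    [[-3,7,-5],[0,0,-0.131]],
    [[-4,7,-4],[0,0,-0.131]],
    [[-5,6,-4],[0,0,-0.131]],
    [[-5,6,-4],[0,0,-0.131]],
    [[-6,5,-4],[0,0,-0.131]],
    [[-7,3,-4],[0,0,-0.131]],
    [[-7,3,-5],[0,0,-0.131]],
    [[-8,2,-4],[0,0,-0.13]],
    [[-8,2,-4],[0,0,-0.131]],
  ],
  gripper=0,
)

```text
t: 11.75
tcp_pos: [0.6458, 0.1901, 0.2186]
tool_rot: [0.0, 0.083, 0.997, 0.001]
ft_force: [-0.2, 0.2, -0.8]
gripper_width: 0.001
```

Emit:
carry_out(
  steps=[
    [[0,0,0],[0,0,0]],
    [[0,0,0],[0,0,0]],
  ],
)

```text
t: 11.95
tcp_pos: [0.6453, 0.1903, 0.2179]
tool_rot: [0.0, 0.087, 0.996, 0.001]
ft_force: [0.6, -0.5, -1.0]
gripper_width: -0.003
```

Run:
```python
from h import *
p,R,o=cur(); print(p,o['joints'],o['ft_force'])
snap('wrist','w7'); crop('w7',170,20,460,220,2.75,'w7c')
```

```text
[0.6452766  0.19027    0.21788392] [ 0.24795593  0.10790067  1.43207008  0.00186138  1.60092776 -1.14790178] [ 0.63225072 -0.53621599 -1.01412409]
```

View pics/w7.png

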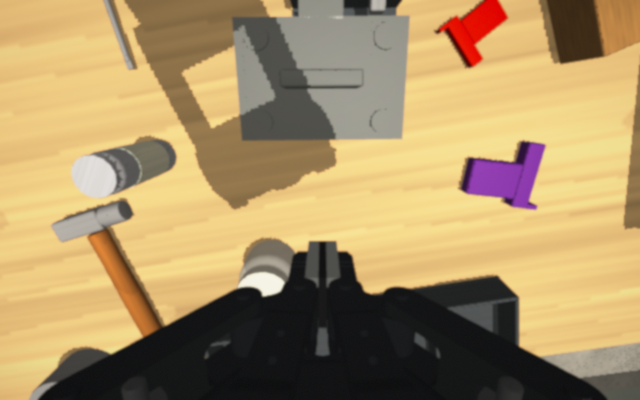

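View pics/w7c.png

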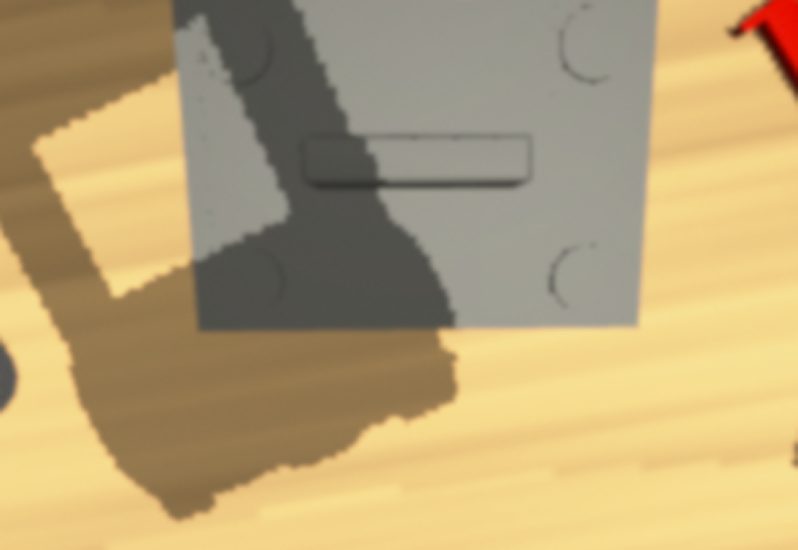

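Run:
```python
from h import *
d=load('w7')
L=np.array([[-80,-55,64],[80,-55,64],[80,55,64],[-80,55,64],[-35,7,104],[35,7,104]])/1e3
px=np.r_[un([(198,330),(638,326)],2.75,170,20),[(409,15),(233,17)],un([(303,136),(531,135)],2.75,170,20)]
p,r=fit([(d,L,px)],[.5535,.205,1.4]); print(p,np.degrees(p[2]),r.round(1).tolist())
```

```text
[0.55285966 0.20536055 1.40493795] 80.49701509932586 [[-0.3, 1.0], [0.5, 1.0], [1.0, -0.0], [-1.5, -0.4], [-1.4, -0.1], [1.1, -0.5]]
```

```bash
cat >> h.py <<'E'
CB=np.array([.553,.2055]); AB=np.radians(80.35)
def bw(x,y,z):
    x/=1e3;y/=1e3; return [CB[0]+np.cos(AB)*x-np.sin(AB)*y,CB[1]+np.sin(AB)*x+np.cos(AB)*y,z]
E
python3 - <<'E'
from h import *
e=plan(bw(58,-37,.12),80.35); 
e=plan(bw(58,-37,.078),80.35,start=e,vmax=25);
E
```

```text
n 3 end [0.5987 0.2564 0.1199]
[[[19, 19, 33], [0.001, 0, -0.002]], [[19, 19, 32], [0, 0, -0.002]], [[19, 19, 33], [0.001, 0, -0.002]]]
n 2 end [0.5987 0.2564 0.0779]
[[[0, 0, 21], [0, 0, 0]], [[0, 0, 21], [0, 0, 0]]]
```

Emit:
carry_out(
  steps=[
    [[19,19,33],[0,0,-0.002]],
    [[19,19,32],[0,0,-0.002]],
    [[19,19,33],[0,0,-0.002]],
    [[0,0,12],[0,0,0]],
    [[0,0,16],[0,0,0]],
    [[0,0,9],[0,0,0]],
    [[0,0,4],[0,0,0]],
    [[0,0,1],[0,0,0]],
    [[0,0,0],[0,0,0]],
  ],
)

```text
t: 12.9
tcp_pos: [0.5994, 0.2561, 0.0787]
tool_rot: [0.0, 0.083, 0.997, 0.001]
ft_force: [-0.2, -0.0, 0.4]
gripper_width: -0.001
```

Run:
```python
from h import *
p,R,o=cur(); print(p,bw(58,-37,0),o['ft_force'])
snap('scene','s8'); crop('s8',310,190,470,310,5,'s8c')
```

```text
[0.59940304 0.25607097 0.07865518] [np.float64(0.5991989441173531), np.float64(0.2564770297530338), 0] [-0.15690216 -0.00062188  0.36970985]
```

View pics/s8c.png

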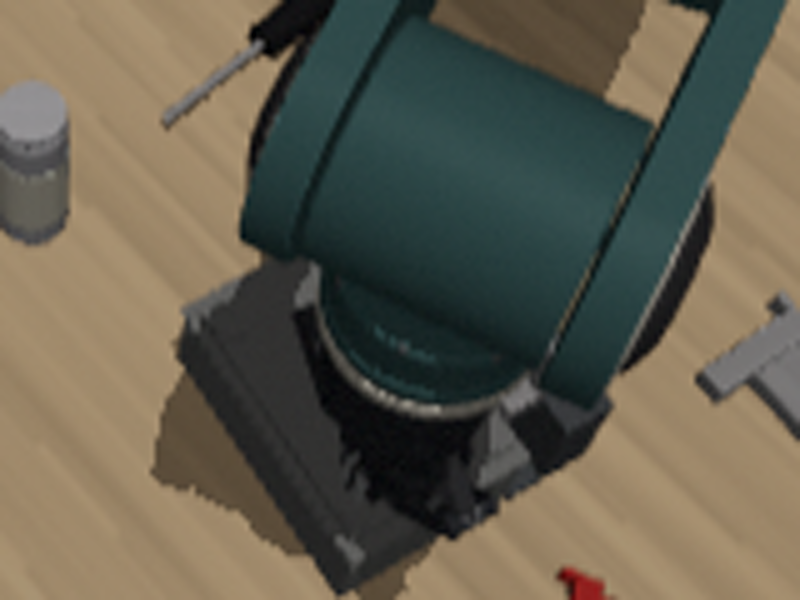

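Run:
```python
from h import *
d=load('s8'); p,R,o=cur()
f=lambda X:(((proj(d,X)-[310,190])+.5)*5-.5).round()
print('tcp',f(p)); 
for q in [(58,-37),(58,37),(-58,-37),(80,-55),(80,55)]: print(q,f(bw(*q,.067)))
print('body',f(p+[0,0,.15]))
snap('wrist','w8'); dd=load('w8'); print(proj(dd,p),proj(dd,bw(58,-37,.073)))
```

```text
tcp [357. 496.]
(58, -37) [355. 505.]
(58, 37) [475. 434.]
(-58, -37) [229. 320.]
(80, -55) [350. 560.]
(80, 55) [530. 453.]
body [403. 374.]
[323.21192277 238.36545057] [323.67669878 233.96709951]
```

View pics/w8.png

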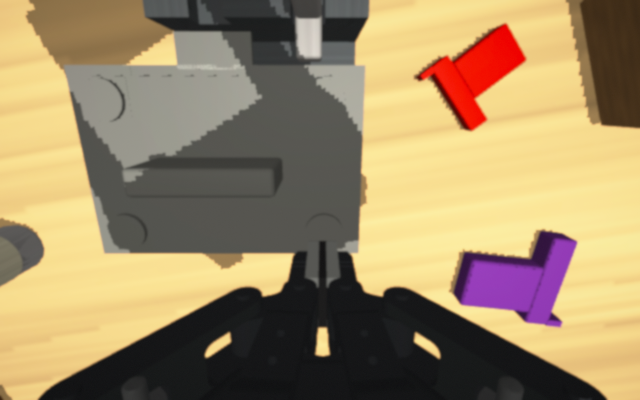

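Emit:
carry_out(
  steps=[
    [[1,0,2],[0,0,0]],
    [[0,0,2],[0,0,0]],
    [[0,0,2],[0,0,0]],
    [[0,0,1],[0,0,0]],
    [[0,0,1],[0,0,0]],
    [[0,0,0],[0,0,0]],
  ],
)

```text
t: 13.6
tcp_pos: [0.5978, 0.2565, 0.0698]
tool_rot: [-0.0, 0.082, 0.997, 0.001]
ft_force: [0.1, 0.6, -0.5]
gripper_width: -0.0
```

Emit:
carry_out(
  steps=[
    [[0,0,1],[0,0,0]],
    [[0,0,1],[0,0,0]],
    [[0,0,0],[0,0,0]],
  ],
)

```text
t: 13.9
tcp_pos: [0.5978, 0.2565, 0.0678]
tool_rot: [-0.0, 0.082, 0.997, 0.001]
ft_force: [0.4, -0.5, 1.1]
gripper_width: -0.002
```

Emit:
carry_out(
  steps=[
    [[0,0,1],[0,0,0]],
    [[0,0,1],[0,0,0]],
    [[0,0,0],[0,0,0]],
  ],
)

```text
t: 14.2
tcp_pos: [0.5978, 0.2565, 0.0657]
tool_rot: [-0.0, 0.082, 0.997, 0.001]
ft_force: [0.9, -0.4, -0.2]
gripper_width: 0.004
```

Run:
```python
from h import *
snap('wrist','w9'); snap('top','t9'); crop('t9',200,140,320,250,6,'t9c')
```

```text
(no output)
```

View pics/w9.png

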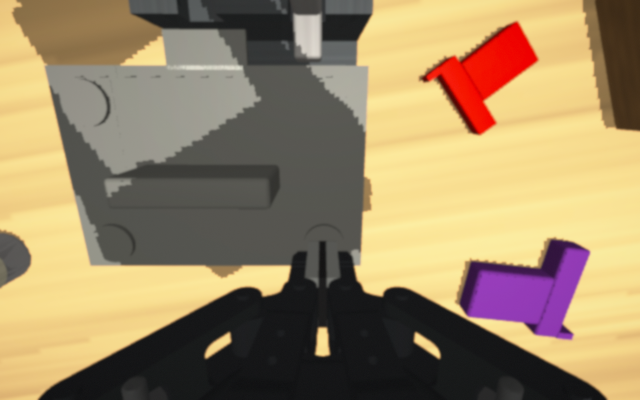

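Run:
```python
from h import *
def fit6(f,L,px,init):
    d=load(f)
    def res(p): 
        M=Rr.from_euler('ZYX',p[3:6]).as_matrix(); return (np.array([proj(d,M@l+p[:3]) for l in L])-px).ravel()
    r=least_squares(res,init); return r.x,r.fun.reshape(-1,2)
L=np.array([[-80,55,29],[80,55,29],[80,-55,29],[-80,-55,29],[-20,71,29]])/1e3
for f,px in (('w9',[(48,66),(369,66),(361,265),(92,265),(163,30)]),('w8',[(66,66),(365,66),(358,252),(105,252),(175,31)])):
    x,r=fit6(f,L[:4],np.array(px)[:4],[.553,.2055,.035,1.4,0,0]); print(f,x[:3],np.degrees(x[3:]),r.round(1).tolist())
    M=Rr.from_euler('ZYX',x[3:6]).as_matrix()
    print([ (M@np.array([a,b,.038])+x[:3])[2].round(4) for a,b in ((.058,.037),(.058,-.037),(-.058,-.037),(-.058,.037))])
```

```text
w9 [0.55306132 0.20576162 0.03242433] [ 8.05443061e+01 -9.29710051e-03 -5.25949053e-01] [[-0.0, -0.2], [-0.2, 0.1], [0.1, 0.1], [0.1, 0.1]]
[np.float64(0.0701), np.float64(0.0708), np.float64(0.0708), np.float64(0.0701)]
w8 [0.55287087 0.20521375 0.03188348] [80.46243503  0.26288148 -0.20265265] [[0.0, -0.7], [-0.3, 0.0], [-0.1, 0.2], [0.5, 0.6]]
[np.float64(0.0695), np.float64(0.0697), np.float64(0.0703), np.float64(0.07)]
```

Emit:
carry_out(
  steps=[
    [[0,0,1],[0,0,0]],
    [[0,0,1],[0,0,0]],
    [[0,0,0],[0,0,0]],
  ],
)

```text
t: 14.6
tcp_pos: [0.5978, 0.2564, 0.0638]
tool_rot: [-0.0, 0.082, 0.997, 0.001]
ft_force: [0.7, 0.3, -0.8]
gripper_width: 0.001
```

Emit:
carry_out(
  steps=[
    [[0,0,1],[0,0,0]],
    [[0,0,1],[0,0,0]],
    [[0,0,0],[0,0,0]],
  ],
)

```text
t: 14.9
tcp_pos: [0.5978, 0.2565, 0.0618]
tool_rot: [-0.0, 0.082, 0.997, 0.001]
ft_force: [-0.1, 0.3, 0.2]
gripper_width: 0.003
```

Run:
```python
from h import *
snap('wrist','w10'); snap('scene','s10'); crop('s10',330,230,450,310,6.5,'s10c')
crop('w10',220,180,420,330,4,'w10c')
```

```text
(no output)
```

View pics/w10.png

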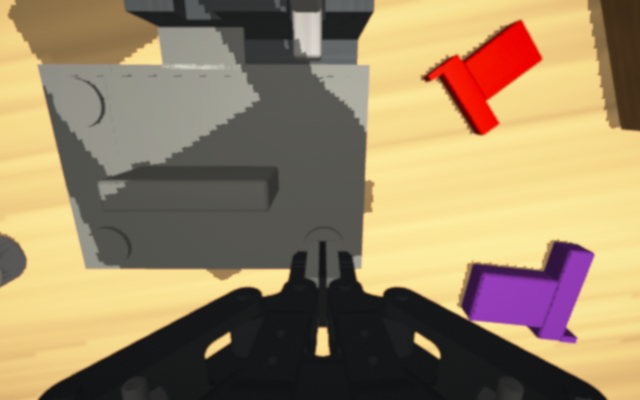

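View pics/s10c.png

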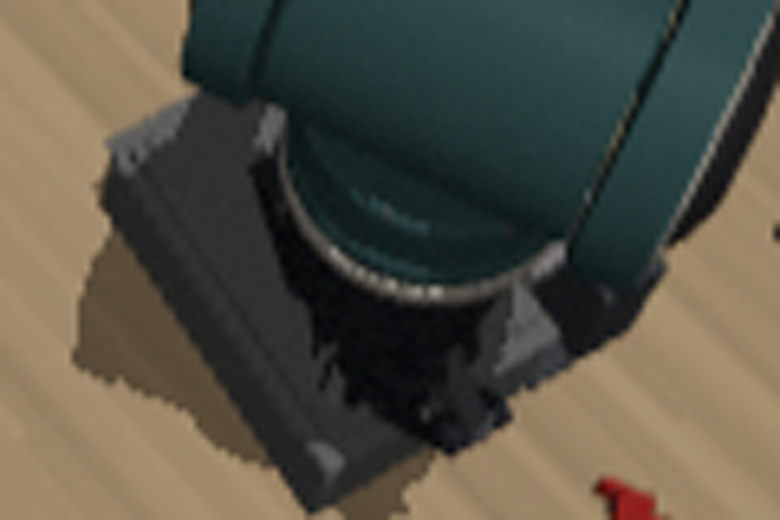

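View pics/w10c.png

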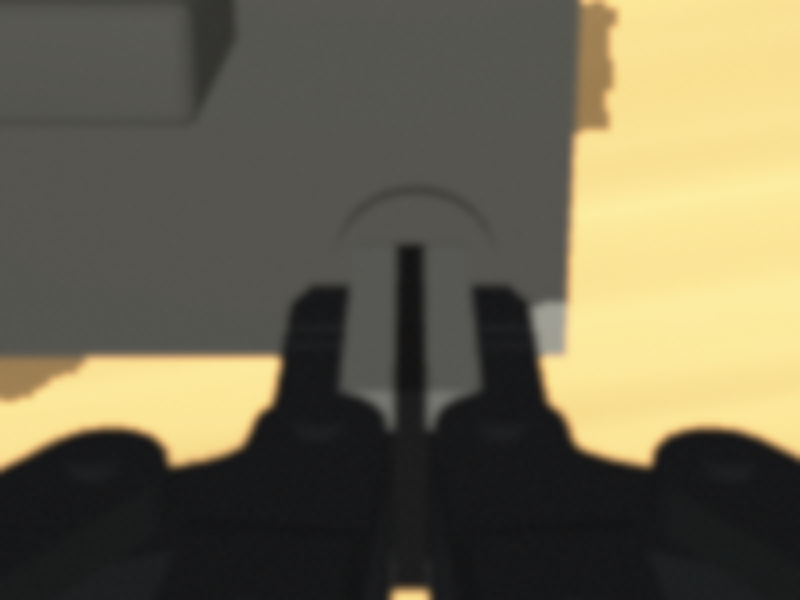

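Emit:
carry_out(
  steps=[
    [[0,0,1],[0,0,0]],
    [[0,0,1],[0,0,0]],
    [[0,0,0],[0,0,0]],
  ],
)

```text
t: 15.3
tcp_pos: [0.5978, 0.2565, 0.0598]
tool_rot: [-0.0, 0.082, 0.997, 0.001]
ft_force: [-0.5, -0.0, 0.2]
gripper_width: 0.003
```

Run:
```python
from h import *
def fit6(f,L,px,init):
    d=load(f)
    def res(p): 
        M=Rr.from_euler('ZYX',p[3:6]).as_matrix(); return (np.array([proj(d,M@l+p[:3]) for l in L])-px).ravel()
    r=least_squares(res,init); return r.x,r.fun.reshape(-1,2)
L=np.array([[-80,55,29],[80,55,29],[80,-55,29],[-80,-55,29],[-20,71,29]])/1e3
x,r=fit6('w10',L[:4],np.array([(38,66),(370,66),(361,268),(85,268)]),[.553,.2055,.035,1.4,0,0]); print(x[:3],np.degrees(x[3:]),r.round(1).tolist())
d=load('w7')
L=np.array([[-80,-55,29],[80,-55,29],[80,55,29],[-80,55,29],[-35,7,69],[35,7,69]])/1e3
px=np.r_[un([(198,330),(638,326)],2.75,170,20),[(409,15),(233,17)],un([(303,136),(531,135)],2.75,170,20)]
x,r=fit6('w7',L,px,[.553,.2055,.035,1.4,0,0]); print(x[:3],np.degrees(x[3:]),r.round(1).tolist())
d=load('w10'); print('cam',-d['R'].T@d['t']); print(robot.observe()['tcp_pos'])
```

```text
[0.55297369 0.20510586 0.0327111 ] [ 8.04232949e+01  4.92050181e-01 -5.02134694e-04] [[0.0, -1.2], [-0.7, 0.1], [-0.2, 0.3], [0.9, 1.0]]
[0.55216294 0.2055873  0.03100897] [ 8.04699723e+01 -3.57204436e-02  3.56689728e-01] [[0.8, -0.1], [-0.4, 0.1], [0.1, 0.4], [-0.4, -0.0], [-0.8, 0.0], [0.6, -0.3]]
cam [0.52573419 0.26754281 0.22818782]
[0.59780121 0.25648466 0.05977647]
```

Run:
```python
from h import *
d=load('w10'); 
p=np.array([.5978,.2565,.0618]); R=down(80.35)
for dz in (0,-5,-10,-15,-20):
    print(dz,[proj(d,p+R.apply(np.array([x,0,dz])/1e3)).round(1).tolist() for x in (0,11)])
print('pad', proj(d,bw(58,-37,.071)).round(1), proj(d,bw(58,-26,.071)).round(1),proj(d,bw(58,-48,.071)).round(1),'lower', proj(d,bw(58,-37,.062)).round(1), proj(d,bw(58,-26,.062)).round(1))
```

```text
0 [[323.3, 238.3], [323.4, 220.1]]
-5 [[323.3, 242.0], [323.4, 223.3]]
-10 [[323.4, 245.9], [323.5, 226.7]]
-15 [[323.4, 250.0], [323.5, 230.3]]
-20 [[323.5, 254.3], [323.6, 234.2]]
pad [323.7 247.6] [323.8 228.6] [323.6 265.9] lower [323.6 240.7] [323.7 222.6]
```

Emit:
carry_out(
  steps=[
    [[0,0,1],[0,0,0]],
    [[0,0,1],[0,0,0]],
    [[0,0,0],[0,0,0]],
  ],
)

```text
t: 15.6
tcp_pos: [0.5978, 0.2565, 0.0578]
tool_rot: [-0.0, 0.082, 0.997, 0.001]
ft_force: [-0.5, 0.6, 0.4]
gripper_width: 0.002
```

Emit:
carry_out(
  steps=[
    [[0,0,1],[0,0,0]],
    [[0,0,1],[0,0,0]],
    [[0,0,0],[0,0,0]],
  ],
)

```text
t: 15.9
tcp_pos: [0.5978, 0.2565, 0.0558]
tool_rot: [-0.0, 0.082, 0.997, 0.001]
ft_force: [-0.3, -0.3, -0.4]
gripper_width: 0.0
```

Run:
```python
from h import *
snap('wrist','w11'); snap('scene','s11'); 
a=cv2.imread('pics/s11.png')[225:315,325:455]; a=cv2.resize(a,None,fx=6,fy=6,interpolation=cv2.INTER_CUBIC); cv2.imwrite('pics/s11c.png',np.clip(a.astype(float)*2.2,0,255).astype('uint8'))
a=cv2.imread('pics/w11.png')[180:300,240:420]; a=cv2.resize(a,None,fx=4.4,fy=4.4,interpolation=cv2.INTER_CUBIC); cv2.imwrite('pics/w11c.png',np.clip(a.astype(float)*1.8,0,255).astype('uint8'))
```

```text
(no output)
```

View pics/w11c.png

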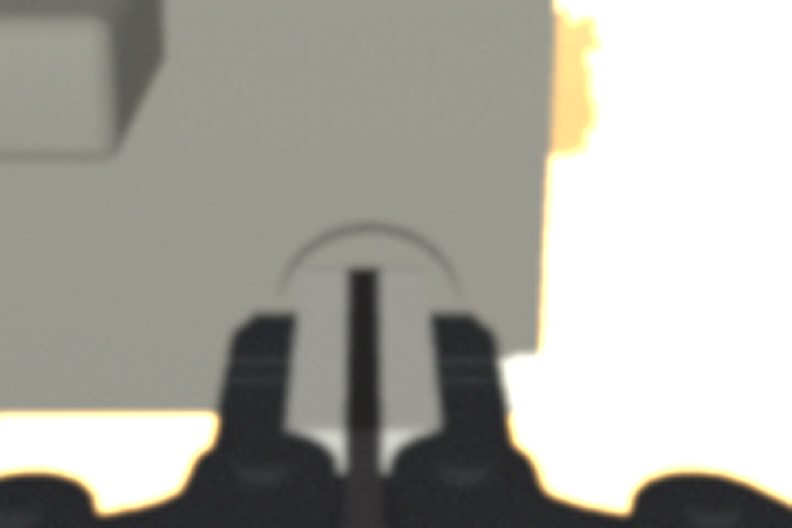

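View pics/s11c.png

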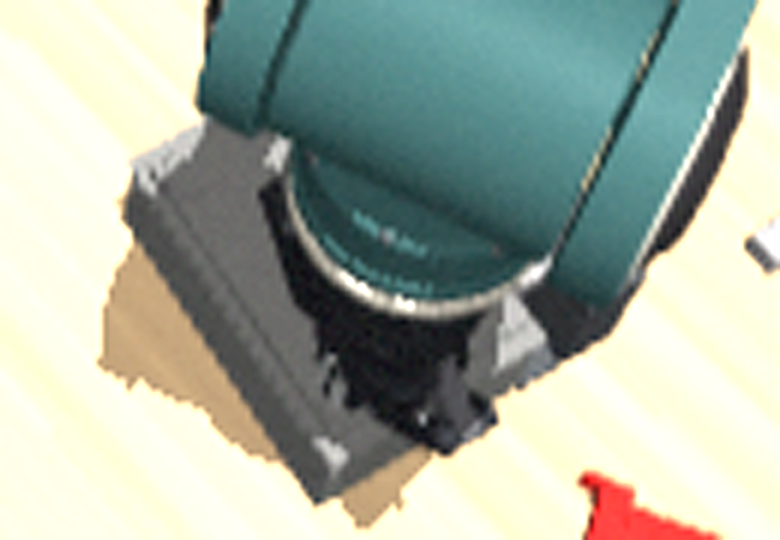

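Emit:
carry_out(
  steps=[
    [[0,0,1],[0,0,0]],
    [[0,0,1],[0,0,0]],
    [[0,0,1],[0,0,0]],
    [[0,0,0],[0,0,0]],
  ],
)

```text
t: 16.4
tcp_pos: [0.5978, 0.2565, 0.0527]
tool_rot: [-0.0, 0.082, 0.997, 0.001]
ft_force: [0.2, 0.4, 0.7]
gripper_width: -0.001
```

Emit:
carry_out(
  steps=[
    [[0,0,1],[0,0,0]],
    [[0,0,1],[0,0,0]],
    [[0,0,1],[0,0,0]],
    [[0,0,0],[0,0,0]],
  ],
)

```text
t: 16.8
tcp_pos: [0.5978, 0.2565, 0.0497]
tool_rot: [-0.0, 0.082, 0.997, 0.001]
ft_force: [0.0, -0.7, -0.5]
gripper_width: -0.002
```

Run:
```python
from h import *
snap('wrist','w12')
```

```text
(no output)
```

View pics/w12.png

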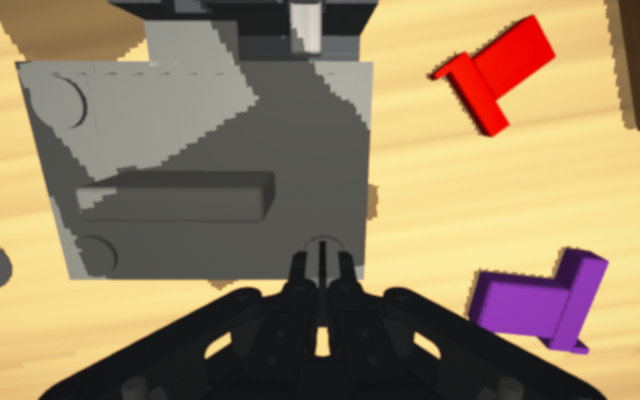

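Run:
```python
from h import *
R=down(80.35)
for f,z in (('w8',.0787),('w10',.0618),('w12',.0497)):
    d=load(f); X=back(d,323,241,.071); p=np.array([.5978,.2565,z]); print(f,(R.inv().apply(X-p)*1e3).round(1))
x=np.array([.5978,.2565,.0497])
from h import *
L=np.array([[-80,55,29],[80,55,29],[80,-55,29],[-80,-55,29]])/1e3
d=load('w12')
def res(p): 
    M=Rr.from_euler('ZYX',p[3:6]).as_matrix(); return (np.array([proj(d,M@l+p[:3]) for l in L])-np.array([(15,62),(373,62),(364,278),(70,279)])).ravel()
r=least_squares(res,[.553,.2055,.035,1.4,0,0]); print(r.x[:3],np.degrees(r.x[3:]),r.fun.round(1))
print(-d['R'].T@d['t'])
```

```text
w8 [-6.7 -0.2  7.7]
w10 [ 2.5 -0.2 -9.2]
w12 [  7.9  -0.3 -21.3]
[0.55269541 0.20514809 0.03254644] [ 8.05626417e+01  5.22161545e-01 -7.28299071e-02] [ 0.1 -0.7 -0.2 -0.  -0.4  0.2  0.5  0.7]
[0.5257362 0.2675658 0.2161855]
```

Emit:
carry_out(
  steps=[
    [[0,0,1],[0,0,0]],
    [[0,0,1],[0,0,0]],
    [[0,0,1],[0,0,0]],
    [[0,0,0],[0,0,0]],
  ],
)

```text
t: 17.25
tcp_pos: [0.5982, 0.2566, 0.0474]
tool_rot: [0.0, 0.082, 0.997, 0.001]
ft_force: [-1.0, -0.2, 4.3]
gripper_width: -0.001
```

Emit:
carry_out(
  steps=[
    [[0,0,1],[0,0,0]],
    [[0,0,1],[0,0,0]],
    [[0,0,0],[0,0,0]],
  ],
)

```text
t: 17.55
tcp_pos: [0.5986, 0.2567, 0.0458]
tool_rot: [0.001, 0.082, 0.997, 0.001]
ft_force: [3.1, 0.3, 5.5]
gripper_width: -0.003
```

Emit:
carry_out(
  steps=[
    [[0,0,1],[0,0,0]],
    [[0,0,0],[0,0,0]],
  ],
)

```text
t: 17.75
tcp_pos: [0.5986, 0.2567, 0.0447]
tool_rot: [0.001, 0.082, 0.997, 0.001]
ft_force: [3.2, 0.4, 3.8]
gripper_width: 0.0
```

Emit:
carry_out(
  steps=[
    [[0,0,1],[0,0,0]],
    [[0,0,0],[0,0,0]],
  ],
)

```text
t: 17.95
tcp_pos: [0.5979, 0.2565, 0.043]
tool_rot: [0.0, 0.082, 0.997, 0.001]
ft_force: [-0.1, -0.7, 0.2]
gripper_width: -0.004
```

Emit:
carry_out(
  steps=[
    [[0,0,1],[0,0,0]],
    [[0,0,0],[0,0,0]],
  ],
)

```text
t: 18.15
tcp_pos: [0.5975, 0.2564, 0.0413]
tool_rot: [-0.0, 0.082, 0.997, 0.001]
ft_force: [0.6, 0.5, -0.1]
gripper_width: -0.001
```

Run:
```python
from h import *
snap('wrist','w13'); snap('scene','s13'); print(robot.observe()['ft_force'],robot.observe()['moment'])
a=cv2.imread('pics/s13.png')[225:315,325:455]; a=cv2.resize(a,None,fx=6,fy=6,interpolation=cv2.INTER_CUBIC); cv2.imwrite('pics/s13c.png',np.clip(a.astype(float)*2.2,0,255).astype('uint8'))
```

```text
[-0.2306174   0.13117598 -0.03838504] [ 0.00580257 -0.0420293   0.02379616]
```

View pics/w13.png

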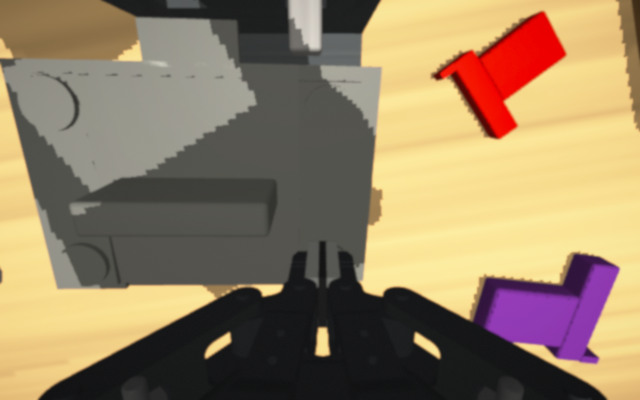

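View pics/s13c.png

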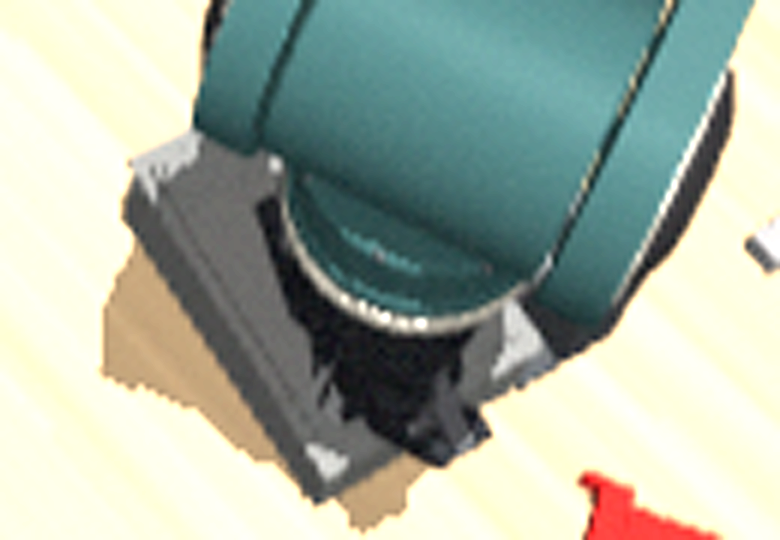

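Emit:
carry_out(
  steps=[
    [[0,0,1],[0,0,0]],
    [[0,0,1],[0,0,0]],
    [[0,0,0],[0,0,0]],
  ],
)

```text
t: 18.55
tcp_pos: [0.5979, 0.2566, 0.0402]
tool_rot: [0.0, 0.082, 0.997, 0.001]
ft_force: [-1.7, -0.4, 4.1]
gripper_width: 0.004
```

Emit:
carry_out(
  steps=[
    [[0,0,1],[0,0,0]],
    [[0,0,1],[0,0,0]],
    [[0,0,0],[0,0,0]],
  ],
)

```text
t: 18.85
tcp_pos: [0.5981, 0.2567, 0.0397]
tool_rot: [0.0, 0.082, 0.997, 0.001]
ft_force: [-7.8, -4.1, 16.6]
gripper_width: 0.003
```

Emit:
carry_out(
  steps=[
    [[0,0,1],[0,0,0]],
    [[0,0,0],[0,0,0]],
  ],
)

```text
t: 19.05
tcp_pos: [0.5982, 0.2567, 0.0395]
tool_rot: [0.001, 0.082, 0.997, 0.001]
ft_force: [-12.4, -4.7, 25.1]
gripper_width: -0.002
```

Run:
```python
from h import *
snap('wrist','w14'); p,R,o=cur(); print(p,o['ft_force'],o['moment'])
e=plan([p[0],p[1],.075],n=3)
e=plan(bw(-58,-37,.075),80.35,start=e)
```

```text
[0.59817178 0.25673938 0.03951486] [-11.22207447  -4.51539617  25.56300789] [-0.75175596  2.12078038 -0.0079125 ]
n 3 end [0.5981 0.2567 0.0745]
[[[0, 0, -12], [0, 0, 0]], [[0, 0, -12], [0, 0, 0]], [[0, 0, -11], [0, 0, 0]]]
n 3 end [0.58   0.1421 0.0753]
[[[0, -39, 0], [0.001, 0, 0.001]], [[0, -38, 0], [0.001, 0, 0.001]], [[-1, -39, -1], [0.001, 0.001, 0.002]]]
```

View pics/w14.png

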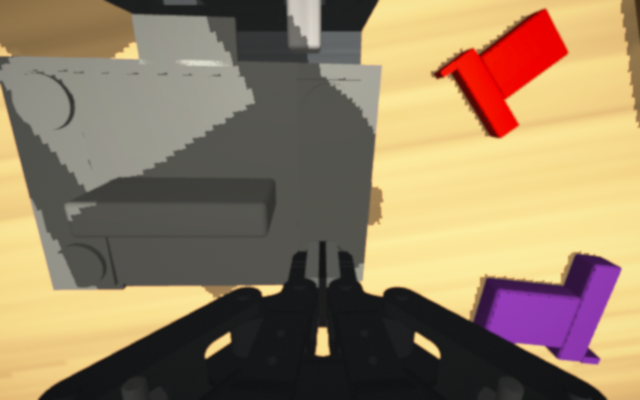

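Emit:
carry_out(
  steps=[
    [[0,0,-4],[0,0,0]],
    [[0,0,-16],[0,0,0]],
    [[0,0,-18],[0,0,0]],
    [[0,-30,0],[0,0,0.001]],
    [[0,-40,0],[0,0,0.001]],
    [[0,-36,0],[0,0,0.001]],
    [[0,-10,0],[0,0,0]],
    [[0,0,0],[0,0,0]],
    [[0,0,0],[0,0,0]],
  ],
)

```text
t: 20.0
tcp_pos: [0.5792, 0.1427, 0.0756]
tool_rot: [0.001, 0.084, 0.996, 0.001]
ft_force: [-0.0, -1.3, -1.1]
gripper_width: 0.002
```

Run:
```python
from h import *
snap('wrist','w15'); p,R,o=cur(); print(p,bw(-58,-37,0),o['ft_force'])
e=plan(bw(-58,-37,.050),80.35)
```

```text
[0.57905581 0.14301417 0.07527323] [np.float64(0.5797539653889503), np.float64(0.142118414851261), 0] [ 0.10632173  0.42026769 -0.41841181]
n 1 end [0.5799 0.1419 0.0503]
[[[-1, -1, 25], [0.002, 0, 0.001]]]
```

View pics/w15.png

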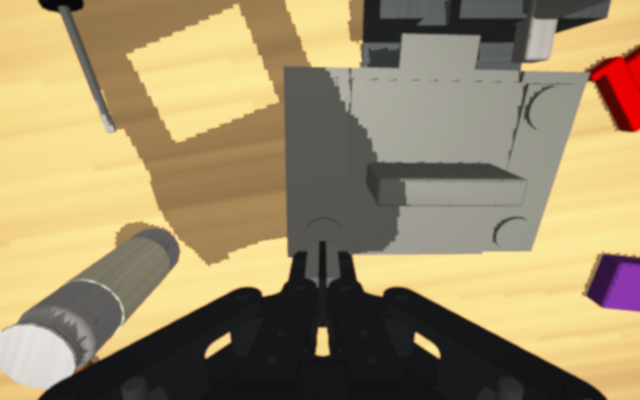

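Emit:
carry_out(
  steps=[
    [[-1,-1,10],[0,0,0]],
    [[0,0,10],[0,0,0]],
    [[0,0,4],[0,0,0]],
    [[0,0,1],[0,0,0]],
    [[0,0,1],[0,0,0]],
    [[0,0,1],[0,0,0]],
    [[0,0,0],[0,0,0]],
  ],
)

```text
t: 20.75
tcp_pos: [0.5797, 0.141, 0.048]
tool_rot: [0.0, 0.084, 0.996, 0.001]
ft_force: [-0.7, 0.0, 1.3]
gripper_width: -0.0
```

Emit:
carry_out(
  steps=[
    [[0,0,1],[0,0,0]],
    [[0,0,1],[0,0,0]],
  ],
)

```text
t: 20.95
tcp_pos: [0.5801, 0.1409, 0.0467]
tool_rot: [0.001, 0.084, 0.996, 0.001]
ft_force: [-0.5, -1.8, 8.4]
gripper_width: -0.001
```

Emit:
carry_out(
  steps=[
    [[0,0,1],[0,0,0]],
    [[0,0,1],[0,0,0]],
  ],
)

```text
t: 21.15
tcp_pos: [0.5805, 0.1408, 0.0449]
tool_rot: [0.001, 0.084, 0.996, 0.001]
ft_force: [3.3, -4.0, 7.3]
gripper_width: -0.001
```

Emit:
carry_out(
  steps=[
    [[0,0,1],[0,0,0]],
    [[0,0,1],[0,0,0]],
  ],
)

```text
t: 21.35
tcp_pos: [0.5799, 0.1409, 0.0422]
tool_rot: [0.001, 0.084, 0.996, 0.001]
ft_force: [0.3, 0.4, -1.3]
gripper_width: 0.001
```

Same signature: force rises, then drops. I'll continue to the stop.

Emit:
carry_out(
  steps=[
    [[0,0,1],[0,0,0]],
    [[0,0,1],[0,0,0]],
  ],
)

```text
t: 21.55
tcp_pos: [0.5794, 0.1411, 0.0396]
tool_rot: [-0.0, 0.084, 0.996, 0.001]
ft_force: [-2.7, 0.4, 8.3]
gripper_width: 0.003
```

Emit:
carry_out(
  steps=[
    [[0,0,1],[0,0,0]],
    [[0,0,1],[0,0,0]],
  ],
)

```text
t: 21.75
tcp_pos: [0.5796, 0.1411, 0.0392]
tool_rot: [0.0, 0.084, 0.996, 0.001]
ft_force: [-13.4, -3.2, 26.9]
gripper_width: -0.001
```

Emit:
carry_out(
  steps=[
    [[0,0,1],[0,0,0]],
    [[0,0,0],[0,0,0]],
  ],
)

```text
t: 21.95
tcp_pos: [0.5796, 0.1411, 0.0391]
tool_rot: [0.0, 0.084, 0.996, 0.001]
ft_force: [-14.8, -2.5, 28.0]
gripper_width: -0.004
```

Run:
```python
from h import *
p,R,o=cur()
e=plan([p[0],p[1],.11],n=3)
e=plan(bw(-58,35,.11),80.35,start=e)
e=plan(bw(-58,35,.049),80.35,start=e,n=3)
```

```text
n 3 end [0.5796 0.141  0.1101]
[[[0, 0, -24], [0, 0, 0]], [[0, 0, -23], [0, 0, 0]], [[0, 0, -24], [0, 0, 0]]]
n 2 end [0.5087 0.154  0.1101]
[[[36, 1, 0], [0.001, 0, 0]], [[36, 0, 0], [0.001, 0, 0.001]]]
n 3 end [0.5088 0.154  0.0491]
[[[0, 0, 20], [0, 0, 0]], [[0, 0, 21], [0, 0, 0]], [[0, 0, 20], [0, 0, 0]]]
```

Emit:
carry_out(
  steps=[
    [[0,0,-4],[0,0,0]],
    [[0,0,-20],[0,0,0]],
    [[0,0,-24],[0,0,0]],
    [[0,0,-24],[0,0,0]],
    [[20,1,0],[0,0,0]],
    [[32,0,0],[0,0,0.001]],
    [[20,0,0],[0,0,0]],
    [[0,0,12],[0,0,0]],
    [[0,0,20],[0,0,0]],
    [[0,0,16],[0,0,0]],
    [[0,0,8],[0,0,0]],
    [[0,0,1],[0,0,0]],
  ],
)

```text
t: 23.15
tcp_pos: [0.5083, 0.1538, 0.0503]
tool_rot: [-0.001, 0.084, 0.996, 0.001]
ft_force: [-0.2, 0.2, 0.4]
gripper_width: -0.002
```

Run:
```python
from h import *
snap('wrist','w16'); p,R,o=cur(); print(p,bw(-58,35,0),o['ft_force'])
```

```text
[0.5087022 0.1538804 0.0510815] [np.float64(0.5087727561395741), np.float64(0.1541877119930282), 0] [ 0.05690873 -0.72066253  0.40497048]
```

View pics/w16.png

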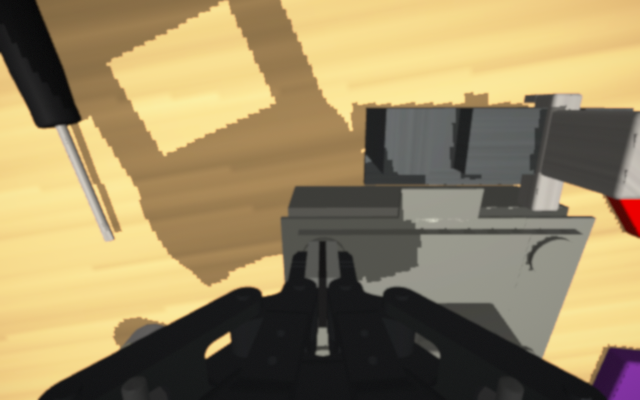

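Emit:
carry_out(
  steps=[
    [[0,0,1],[0,0,0]],
    [[0,0,1],[0,0,0]],
    [[0,0,1],[0,0,0]],
  ],
)

```text
t: 23.5
tcp_pos: [0.509, 0.1541, 0.0492]
tool_rot: [0.0, 0.084, 0.996, 0.001]
ft_force: [0.2, -1.2, -0.2]
gripper_width: -0.002
```

Emit:
carry_out(
  steps=[
    [[0,0,1],[0,0,0]],
    [[0,0,1],[0,0,0]],
  ],
)

```text
t: 23.7
tcp_pos: [0.5087, 0.1541, 0.0473]
tool_rot: [0.0, 0.084, 0.996, 0.001]
ft_force: [-5.5, -0.4, 8.2]
gripper_width: 0.002
```

Emit:
carry_out(
  steps=[
    [[0,0,1],[0,0,0]],
    [[0,0,1],[0,0,0]],
  ],
)

```text
t: 23.9
tcp_pos: [0.5087, 0.1542, 0.0454]
tool_rot: [0.0, 0.084, 0.996, 0.001]
ft_force: [-6.1, 0.5, 7.8]
gripper_width: -0.004
```

Emit:
carry_out(
  steps=[
    [[0,0,1],[0,0,0]],
    [[0,0,1],[0,0,0]],
  ],
)

```text
t: 24.1
tcp_pos: [0.5088, 0.1542, 0.0431]
tool_rot: [0.0, 0.084, 0.996, 0.001]
ft_force: [-0.8, 1.0, 2.5]
gripper_width: 0.003
```

Emit:
carry_out(
  steps=[
    [[0,0,1],[0,0,0]],
    [[0,0,1],[0,0,0]],
  ],
)

```text
t: 24.3
tcp_pos: [0.5087, 0.154, 0.0406]
tool_rot: [0.0, 0.084, 0.996, 0.001]
ft_force: [-0.0, -0.2, 0.3]
gripper_width: -0.002
```

Emit:
carry_out(
  steps=[
    [[0,0,1],[0,0,0]],
    [[0,0,1],[0,0,0]],
  ],
)

```text
t: 24.5
tcp_pos: [0.5087, 0.154, 0.0386]
tool_rot: [0.0, 0.084, 0.996, 0.001]
ft_force: [0.2, 0.3, -0.9]
gripper_width: -0.0
```

Emit:
carry_out(
  steps=[
    [[0,0,1],[0,0,0]],
    [[0,0,0],[0,0,0]],
  ],
)

```text
t: 24.7
tcp_pos: [0.5088, 0.154, 0.0382]
tool_rot: [0.0, 0.084, 0.996, 0.001]
ft_force: [-3.5, -1.2, 6.1]
gripper_width: -0.003
```

Emit:
carry_out(
  steps=[
    [[0,0,1],[0,0,0]],
    [[0,0,1],[0,0,0]],
    [[0,0,0],[0,0,0]],
  ],
)

```text
t: 25.0
tcp_pos: [0.5089, 0.1542, 0.0379]
tool_rot: [0.0, 0.084, 0.996, 0.001]
ft_force: [-13.4, -2.5, 26.0]
gripper_width: -0.003
```

Run:
```python
from h import *
p,R,o=cur();print(p,o['ft_force'])
e=plan([p[0],p[1],.11],n=4)
e=plan(bw(58,31,.11),80.35,start=e)
e=plan(bw(58,31,.050),80.35,start=e,n=3)
```

```text
[0.50894004 0.15419554 0.0378541 ] [-13.40262463  -2.49916907  25.96352771]
n 4 end [0.5089 0.154  0.1099]
[[[0, 0, -18], [0, 0, 0]], [[0, 0, -18], [0, 0, 0]], [[0, 0, -18], [0, 0, 0]], [[0, 0, -18], [0, 0, 0]]]
n 3 end [0.5323 0.2677 0.11  ]
[[[-1, 39, 0], [0.001, 0, 0]], [[-2, 38, 0], [0.001, 0, 0]], [[-1, 39, 0], [0, 0, 0]]]
n 3 end [0.5323 0.2677 0.05  ]
[[[0, 0, 20], [0, 0, 0]], [[0, 0, 20], [0, 0, 0]], [[0, 0, 20], [0, 0, 0]]]
```

Emit:
carry_out(
  steps=[
    [[0,0,-4],[0,0,0]],
    [[0,0,-20],[0,0,0]],
    [[0,0,-24],[0,0,0]],
    [[0,0,-24],[0,0,0]],
    [[-1,26,0],[0,0,0]],
    [[-2,40,0],[0,0,0]],
    [[-1,34,0],[0,0,0]],
    [[0,16,0],[0,0,0]],
    [[0,0,10],[0,0,0]],
    [[0,0,20],[0,0,0]],
    [[0,0,15],[0,0,0]],
    [[0,0,5],[0,0,0]],
  ],
)

```text
t: 26.2
tcp_pos: [0.5312, 0.2664, 0.0556]
tool_rot: [-0.001, 0.085, 0.996, 0.0]
ft_force: [0.6, 0.2, -0.3]
gripper_width: 0.0
```

Run:
```python
from h import *
snap('wrist','w17'); p,R,o=cur(); print(p,bw(58,31,0),o['ft_force'])
```

```text
[0.53136977 0.26656999 0.05588115] [np.float64(0.5321611353818311), np.float64(0.26787581038692504), 0] [ 0.06260077 -0.49117155 -0.21231096]
```

View pics/w17.png

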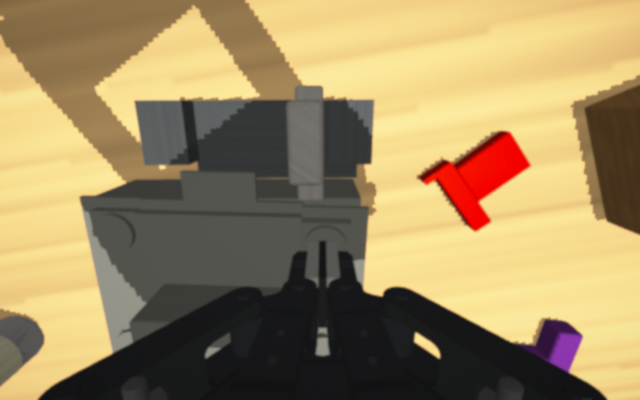

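Emit:
carry_out(
  steps=[
    [[0,1,3],[0,0,0]],
    [[0,0,2],[0,0,0]],
    [[0,0,1],[0,0,0]],
    [[0,0,1],[0,0,0]],
  ],
)

```text
t: 26.65
tcp_pos: [0.5325, 0.2687, 0.0514]
tool_rot: [0.0, 0.084, 0.996, 0.001]
ft_force: [0.0, -1.3, 0.6]
gripper_width: -0.001
```

Emit:
carry_out(
  steps=[
    [[0,0,1],[0,0,0]],
    [[0,0,1],[0,0,0]],
  ],
)

```text
t: 26.85
tcp_pos: [0.5324, 0.2687, 0.0491]
tool_rot: [0.0, 0.084, 0.996, 0.001]
ft_force: [-0.2, 0.6, 0.1]
gripper_width: -0.001
```

Emit:
carry_out(
  steps=[
    [[0,0,1],[0,0,0]],
    [[0,0,1],[0,0,0]],
  ],
)

```text
t: 27.05
tcp_pos: [0.5323, 0.2688, 0.0473]
tool_rot: [0.0, 0.084, 0.996, 0.001]
ft_force: [-4.1, 0.8, 5.7]
gripper_width: -0.001
```

Emit:
carry_out(
  steps=[
    [[0,0,1],[0,0,0]],
    [[0,0,1],[0,0,0]],
  ],
)

```text
t: 27.25
tcp_pos: [0.5323, 0.269, 0.0456]
tool_rot: [0.0, 0.084, 0.996, 0.001]
ft_force: [-4.3, 1.4, 7.3]
gripper_width: -0.0
```

Emit:
carry_out(
  steps=[
    [[0,0,1],[0,0,0]],
    [[0,0,1],[0,0,0]],
  ],
)

```text
t: 27.45
tcp_pos: [0.5324, 0.2689, 0.0433]
tool_rot: [0.0, 0.084, 0.996, 0.001]
ft_force: [-2.0, 0.6, 2.3]
gripper_width: 0.001
```

Emit:
carry_out(
  steps=[
    [[0,0,1],[0,0,0]],
    [[0,0,1],[0,0,0]],
    [[0,0,1],[0,0,0]],
  ],
)

```text
t: 27.75
tcp_pos: [0.5323, 0.2686, 0.0397]
tool_rot: [0.0, 0.084, 0.996, 0.001]
ft_force: [-0.5, -0.1, 0.3]
gripper_width: 0.003
```

Emit:
carry_out(
  steps=[
    [[0,0,1],[0,0,0]],
    [[0,0,1],[0,0,0]],
  ],
)

```text
t: 27.95
tcp_pos: [0.5323, 0.2686, 0.0378]
tool_rot: [0.0, 0.084, 0.996, 0.001]
ft_force: [0.3, 0.4, 0.6]
gripper_width: 0.001
```

Emit:
carry_out(
  steps=[
    [[0,0,1],[0,0,0]],
    [[0,0,1],[0,0,0]],
  ],
)

```text
t: 28.15
tcp_pos: [0.5325, 0.2688, 0.0371]
tool_rot: [0.0, 0.084, 0.996, 0.001]
ft_force: [-9.1, -4.8, 21.5]
gripper_width: 0.001
```

Emit:
carry_out(
  steps=[
    [[0,0,1],[0,0,0]],
    [[0,0,0],[0,0,0]],
  ],
)

```text
t: 28.35
tcp_pos: [0.5325, 0.2688, 0.0371]
tool_rot: [0.0, 0.084, 0.996, 0.001]
ft_force: [-12.0, -5.9, 23.7]
gripper_width: 0.002
```

Run:
```python
from h import *
p,R,o=cur()
e=plan([p[0],p[1],.11],n=4)
e=plan(bw(58,-110,.16),80.35,start=e)
```

```text
n 4 end [0.5324 0.2686 0.1101]
[[[0, 0, -18], [0, 0, 0]], [[0, 0, -18], [0, 0, 0]], [[0, 0, -19], [0, 0, 0]], [[0, 0, -18], [0, 0, 0]]]
n 4 end [0.6712 0.2439 0.1601]
[[[-35, 0, -12], [0.001, 0, 0]], [[-35, 0, -13], [0, 0, 0]], [[-36, -1, -12], [0.001, 0, 0]], [[-35, 0, -13], [0, 0.001, 0]]]
```

Emit:
carry_out(
  steps=[
    [[0,0,-4],[0,0,0]],
    [[0,0,-20],[0,0,0]],
    [[0,0,-24],[0,0,0]],
    [[0,0,-24],[0,0,0]],
    [[-35,0,-12],[0,0,0]],
    [[-35,-20,-13],[0,0,0]],
    [[-36,-20,-12],[0,0,0]],
    [[-35,-15,-13],[0,0,0]],
    [[0,0,0],[0,0,0]],
    [[0,0,0],[0,0,0]],
  ],
)

```text
t: 29.35
tcp_pos: [0.6623, 0.1901, 0.1564]
tool_rot: [-0.0, 0.085, 0.996, 0.001]
ft_force: [0.4, 1.1, -0.6]
gripper_width: -0.005
```

Run:
```python
from h import *
snap('wrist','w18'); snap('scene','s18');snap('top','t18')
crop('s18',330,225,470,315,5.5,'s18c')
```

```text
(no output)
```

View pics/w18.png

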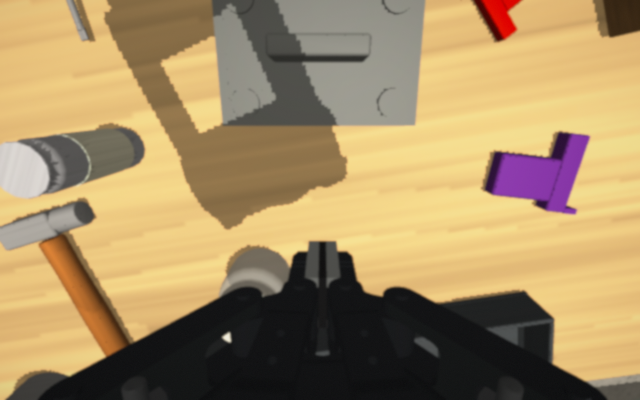

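View pics/s18c.png

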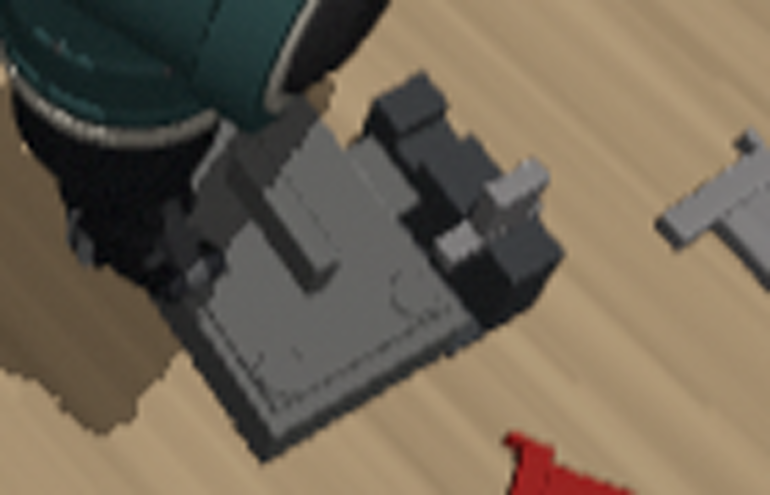

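Run:
```python
from h import *
e=plan(bw(58,-36,.060),80.35)
e=plan(bw(58,-36,.042),80.35,start=e,n=2)
```

```text
n 3 end [0.5982 0.2567 0.0605]
[[[24, 18, 32], [0.001, 0, 0]], [[25, 18, 32], [0, 0, 0]], [[24, 18, 32], [0.001, -0.001, 0]]]
n 2 end [0.5983 0.2567 0.0425]
[[[0, 0, 9], [0, 0, 0]], [[0, 0, 9], [0, 0, 0]]]
```

Emit:
carry_out(
  steps=[
    [[24,18,32],[0,0,0]],
    [[25,18,32],[0,0,0]],
    [[24,18,28],[0,0,0]],
    [[0,0,11],[0,0,0]],
    [[0,0,7],[0,0,0]],
    [[0,0,4],[0,0,0]],
    [[0,0,2],[0,0,0]],
    [[0,0,1],[0,0,0]],
    [[0,0,0],[0,0,0]],
  ],
)

```text
t: 30.4
tcp_pos: [0.5997, 0.256, 0.0405]
tool_rot: [0.0, 0.085, 0.996, 0.001]
ft_force: [-0.8, -0.6, 0.5]
gripper_width: -0.001
```

Emit:
carry_out(
  steps=[
    [[0,0,1],[0,0,0]],
    [[0,0,1],[0,0,0]],
    [[0,0,0],[0,0,0]],
  ],
)

```text
t: 30.7
tcp_pos: [0.5992, 0.2562, 0.0379]
tool_rot: [0.0, 0.084, 0.996, 0.001]
ft_force: [0.3, 0.6, 0.3]
gripper_width: 0.001
```

Emit:
carry_out(
  steps=[
    [[0,0,1],[0,0,0]],
    [[0,0,1],[0,0,0]],
    [[0,0,0],[0,0,0]],
  ],
)

```text
t: 31.0
tcp_pos: [0.5994, 0.2564, 0.0372]
tool_rot: [0.0, 0.084, 0.996, 0.001]
ft_force: [-5.6, -3.4, 11.2]
gripper_width: -0.001
```

Emit:
carry_out(
  steps=[
    [[0,0,1],[0,0,0]],
    [[0,0,0],[0,0,0]],
  ],
)

```text
t: 31.2
tcp_pos: [0.5994, 0.2564, 0.0371]
tool_rot: [0.001, 0.084, 0.996, 0.001]
ft_force: [-10.0, -4.1, 20.5]
gripper_width: -0.001
```

Emit:
carry_out(
  steps=[
    [[0,0,-6],[0,0,0]],
    [[0,0,-14],[0,0,0]],
    [[0,-26,-4],[0,0,0]],
    [[0,-40,0],[0,0,0]],
    [[0,-36,0],[0,0,0]],
    [[0,-14,4],[0,0,0]],
    [[0,0,8],[0,0,0]],
    [[0,0,5],[0,0,0]],
    [[0,0,3],[0,0,0]],
    [[0,0,1],[0,0,0]],
    [[0,0,1],[0,0,0]],
    [[0,0,1],[0,0,0]],
  ],
)

```text
t: 32.4
tcp_pos: [0.5797, 0.1429, 0.0371]
tool_rot: [-0.0, 0.084, 0.996, 0.001]
ft_force: [-14.1, 0.9, 23.5]
gripper_width: 0.001
```

Emit:
carry_out(
  steps=[
    [[0,0,1],[0,0,0]],
    [[0,0,0],[0,0,0]],
  ],
)

```text
t: 32.6
tcp_pos: [0.5797, 0.1429, 0.0371]
tool_rot: [0.0, 0.084, 0.996, 0.001]
ft_force: [-15.8, -0.4, 25.7]
gripper_width: 0.002
```

Run:
```python
from h import *
p,R,o=cur()
e=plan([p[0],p[1],.11],n=4)
e=plan(bw(50,0,.15),80.35,start=e)
```

```text
n 4 end [0.5797 0.1427 0.1101]
[[[0, 0, -18], [0, 0, 0]], [[0, 0, -18], [0, 0, 0]], [[0, 0, -19], [0, 0, 0]], [[0, 0, -18], [0, 0, 0]]]
n 3 end [0.5613 0.2553 0.1502]
[[[12, 36, -13], [0.001, 0, 0]], [[13, 36, -13], [0.001, 0, 0]], [[12, 36, -14], [0.001, 0, 0]]]
```

Emit:
carry_out(
  steps=[
    [[0,0,-5],[0,0,0]],
    [[0,0,-20],[0,0,0]],
    [[0,0,-24],[0,0,0]],
    [[0,0,-24],[0,0,0]],
    [[8,24,-13],[0,0,0]],
    [[13,36,-13],[0,0,0]],
    [[12,36,-14],[0,0,0]],
    [[4,12,0],[0,0,0]],
    [[0,0,0],[0,0,0]],
    [[0,0,0],[0,0,0]],
  ],
)

```text
t: 33.6
tcp_pos: [0.5612, 0.2541, 0.1472]
tool_rot: [-0.0, 0.084, 0.996, 0.001]
ft_force: [0.3, -0.1, -0.4]
gripper_width: 0.002
```

Run:
```python
from h import *
snap('wrist','w19'); p,R,o=cur(); print(p)
crop('w19',130,30,430,240,2.65,'w19c')
d=load('w19')
for n,q in dict(fin=[(43.5,76,.1115),(43.5,106,.1115),(56.5,106,.1115),(56.5,76,.1115)],tooth=[(80,106,.0705),(-30,106,.0705),(-30,76,.0705),(80,76,.0705),(58.5,106,.0705),(41.5,106,.0705)]).items():
    print(n,[(((proj(d,bw(*x))-[130,30])+.5)*2.65-.5).round(0).tolist() for x in q])
```

```text
[0.56132895 0.25367208 0.14720399]
fin [[487.0, 183.0], [486.0, 39.0], [546.0, 39.0], [544.0, 183.0]]
tooth [[628.0, 67.0], [213.0, 67.0], [224.0, 185.0], [624.0, 186.0], [547.0, 67.0], [483.0, 67.0]]
```

View pics/w19c.png

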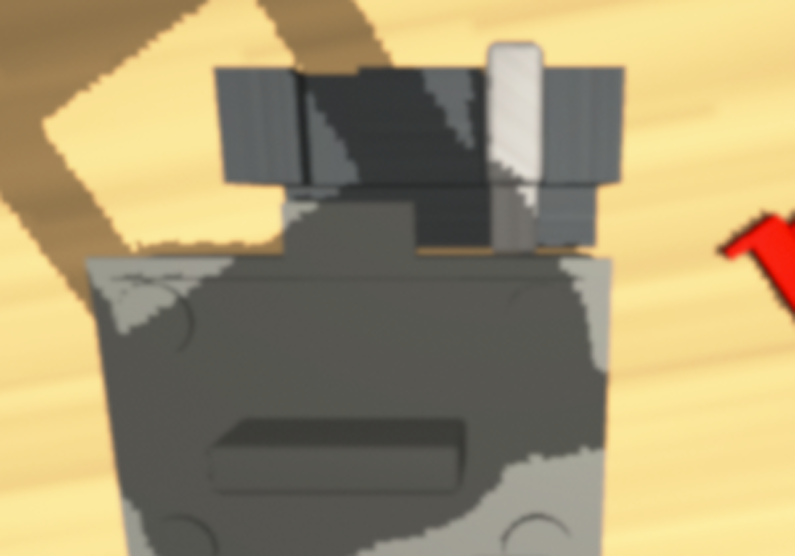

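Run:
```python
from h import *
e=plan(bw(50,91,.15),80.35)
e=plan(bw(50,91,.060),80.35,start=e,n=4)
```

```text
n 3 end [0.4718 0.27   0.1503]
[[[30, 0, -1], [0, 0, 0]], [[31, 1, -1], [0.001, 0, 0]], [[30, 0, -1], [0, -0.001, -0.001]]]
n 4 end [0.4718 0.27   0.0603]
[[[0, 0, 23], [0, 0, 0]], [[0, 0, 22], [0, 0, 0]], [[0, 0, 23], [0, 0, 0]], [[0, 0, 22], [0, 0, 0]]]
```

Emit:
carry_out(
  steps=[
    [[20,0,-1],[0,0,0]],
    [[31,1,-1],[0,0,0]],
    [[30,0,-1],[0,0,0]],
    [[10,0,0],[0,0,0]],
    [[0,0,0],[0,0,0]],
    [[0,0,0],[0,0,0]],
  ],
  gripper=0.6,
)

```text
t: 34.25
tcp_pos: [0.4725, 0.2701, 0.1509]
tool_rot: [0.0, 0.085, 0.996, 0.001]
ft_force: [-0.0, 0.6, -0.1]
gripper_width: 0.601
```

Run:
```python
from h import *
snap('wrist','w20'); p,R,o=cur(); print(p,bw(50,91,0))
e=plan(bw(50,91,.058),80.35,n=5)
```

```text
[0.47266137 0.27015606 0.15082417] [np.float64(0.4716690946582657), np.float64(0.27004675697735586), 0]
n 5 end [0.4717 0.2705 0.0578]
[[[0, 0, 19], [0, 0, 0]], [[0, 0, 18], [0, 0, 0]], [[1, 0, 19], [0.001, 0, 0]], [[0, 0, 18], [0, 0, -0.001]], [[0, 0, 19], [0.001, 0, 0]]]
```

View pics/w20.png

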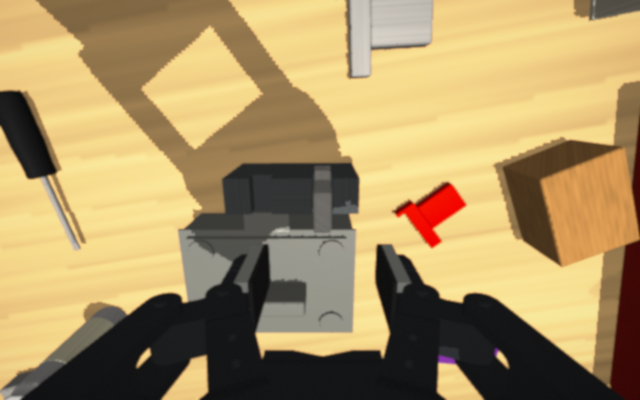

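Emit:
carry_out(
  steps=[
    [[0,0,19],[0,0,0]],
    [[0,0,22],[0,0,0]],
    [[1,0,22],[0,0,0]],
    [[0,0,18],[0,0,0]],
    [[0,0,9],[0,0,0]],
    [[0,0,3],[0,0,0]],
    [[0,0,0],[0,0,0]],
    [[0,0,0],[0,0,0]],
  ],
)

```text
t: 35.1
tcp_pos: [0.4714, 0.2711, 0.0589]
tool_rot: [0.001, 0.084, 0.996, 0.001]
ft_force: [-0.9, -0.0, 0.4]
gripper_width: 0.597
```

Run:
```python
from h import *
snap('wrist','w21'); p,R,o=cur(); print(p,bw(50,91,0),o['ft_force'])
```

```text
[0.4713453  0.27121429 0.05891797] [np.float64(0.4716690946582657), np.float64(0.27004675697735586), 0] [0.27459496 0.36993397 0.04316546]
```

View pics/w21.png

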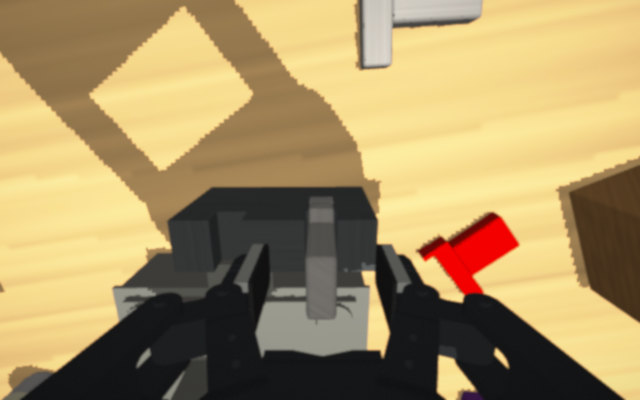

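Emit:
carry_out(
  steps=[
    [[0,0,0],[0,0,0]],
    [[0,0,0],[0,0,0]],
    [[0,0,0],[0,0,0]],
    [[0,0,0],[0,0,0]],
    [[0,0,0],[0,0,0]],
    [[0,0,0],[0,0,0]],
    [[0,0,0],[0,0,0]],
  ],
  gripper=0,
  force=60,
)

```text
t: 35.85
tcp_pos: [0.471, 0.2712, 0.0584]
tool_rot: [0.0, 0.084, 0.996, 0.001]
ft_force: [0.3, -1.4, 5.2]
gripper_width: 0.138
```

Emit:
carry_out(
  steps=[
    [[0,0,-3],[0,0,0]],
    [[0,0,-5],[0,0,0]],
    [[0,0,-6],[0,0,0]],
    [[0,0,-6],[0,0,0]],
    [[0,0,-2],[0,0,0]],
    [[0,0,0],[0,0,0]],
  ],
)

```text
t: 36.45
tcp_pos: [0.471, 0.2711, 0.0805]
tool_rot: [0.0, 0.084, 0.996, 0.001]
ft_force: [-0.3, -0.2, -1.1]
gripper_width: 0.143
```

Run:
```python
from h import *
snap('wrist','w22'); p,R,o=cur(); print(p,o['ft_force'],o['moment'])
snap('scene','s22'); crop('s22',330,200,470,310,5.5,'s22c')
e=plan(p+np.array(bw(0,91,0))-np.array(bw(50,91,0)),80.35,n=5)
```

```text
[0.47087008 0.27098949 0.08005106] [-0.42345341 -0.07376228 -0.14163237] [ 0.00828574 -0.01113723  0.022362  ]
n 5 end [0.4624 0.2217 0.0798]
[[[0, -10, 0], [0, 0, 0]], [[0, -10, 0], [0, 0, 0]], [[0, -10, 0], [0.001, 0, 0]], [[0, -10, 0], [0, 0, 0]], [[0, -10, 0], [0.001, 0, 0]]]
```

View pics/w22.png

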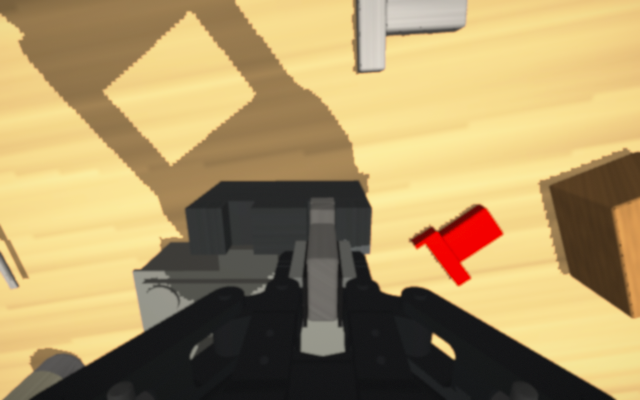

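View pics/s22c.png

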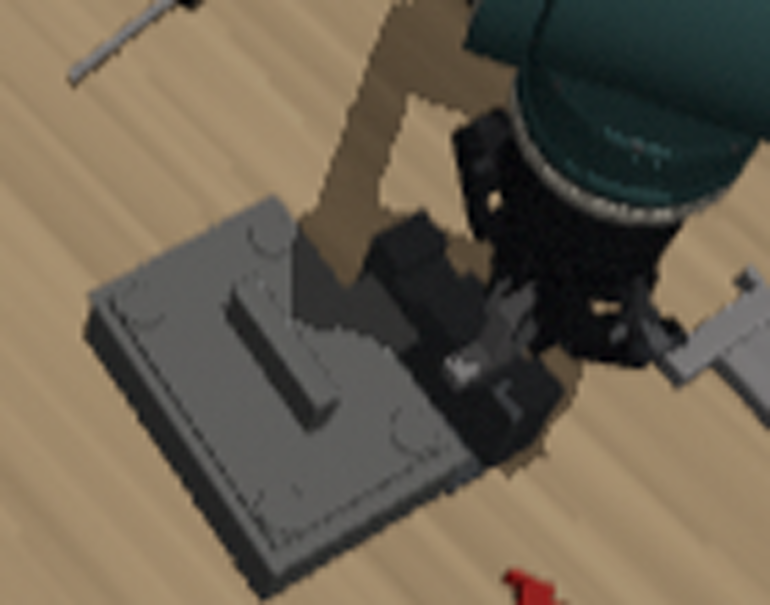

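Emit:
carry_out(
  steps=[
    [[0,-6,0],[0,0,0]],
    [[0,-10,0],[0,0,0]],
    [[0,-12,0],[0,0,0]],
    [[0,-12,0],[0,0,0]],
    [[0,-7,0],[0,0,0]],
    [[0,-3.5,0],[0,0,0]],
    [[0,0,0],[0,0,0]],
    [[0,0,0],[0,0,0]],
  ],
)

```text
t: 37.35
tcp_pos: [0.4624, 0.2213, 0.0799]
tool_rot: [0.0, 0.084, 0.996, 0.001]
ft_force: [0.4, 0.5, 0.2]
gripper_width: 0.145
```

Run:
```python
from h import *
snap('wrist','w23'); p,R,o=cur(); print(p,bw(0,91,0),o['ft_force'],o['moment'])
c,s=np.cos(AB),np.sin(AB); dd=p[:2]-np.array(bw(0,91,0))[:2]; print('dx',c*dd[0]+s*dd[1],'dy',-s*dd[0]+c*dd[1])
crop('w23',200,160,460,360,3,'w23c')
```

```text
[0.46242089 0.22138818 0.07987784] [np.float64(0.46328763830981623), np.float64(0.22075425055417794), 0] [-0.28302095  0.59943046 -0.71493742] [-0.03444131  0.02632673 -0.02487169]
dx 0.0004796665278502835 dy 0.0009607498744625344
```

View pics/w23c.png

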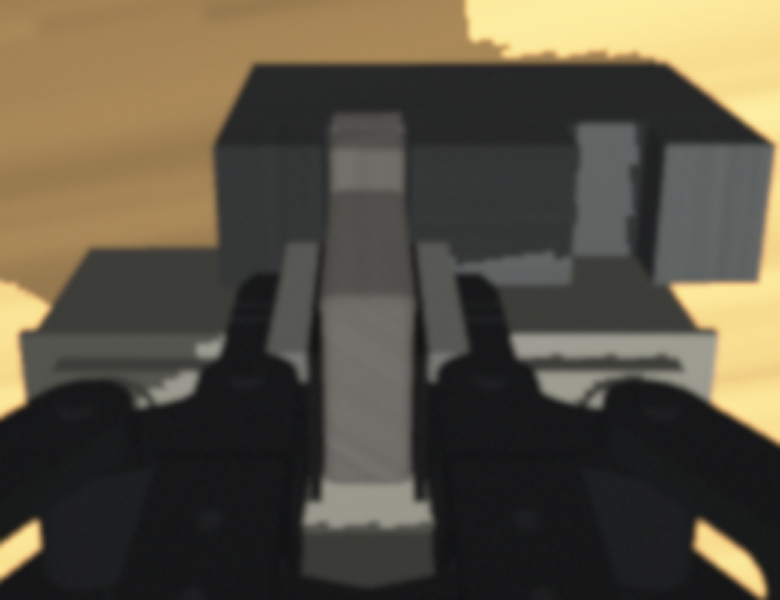

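Emit:
carry_out(
  steps=[
    [[0,0,3],[0,0,0]],
    [[0,0,3],[0,0,0]],
    [[0,0,2],[0,0,0]],
    [[0,0,2],[0,0,0]],
    [[0,0,2],[0,0,0]],
    [[0,0,0],[0,0,0]],
  ],
)

```text
t: 38.0
tcp_pos: [0.4622, 0.2212, 0.0675]
tool_rot: [-0.0, 0.084, 0.996, 0.001]
ft_force: [-0.6, 0.3, -0.6]
gripper_width: 0.145
```

Emit:
carry_out(
  steps=[
    [[0,0,2],[0,0,0]],
    [[0,0,2],[0,0,0]],
    [[0,0,2],[0,0,0]],
    [[0,0,0],[0,0,0]],
  ],
)

```text
t: 38.4
tcp_pos: [0.4622, 0.2212, 0.0615]
tool_rot: [-0.0, 0.084, 0.996, 0.001]
ft_force: [0.3, 0.1, -1.1]
gripper_width: 0.137
```

No contact force inside the notch. I'll carry on to the floor (TCP ≈ 0.058).

Emit:
carry_out(
  steps=[
    [[0,0,1],[0,0,0]],
    [[0,0,1],[0,0,0]],
    [[0,0,1],[0,0,0]],
    [[0,0,0],[0,0,0]],
  ],
)

```text
t: 38.8
tcp_pos: [0.4623, 0.2212, 0.0587]
tool_rot: [0.0, 0.084, 0.996, 0.001]
ft_force: [-1.0, -0.3, -0.7]
gripper_width: 0.141
```

Emit:
carry_out(
  steps=[
    [[0,0,1],[0,0,0]],
    [[0,0,0],[0,0,0]],
  ],
)

```text
t: 39.0
tcp_pos: [0.4625, 0.2213, 0.0584]
tool_rot: [0.0, 0.084, 0.996, 0.001]
ft_force: [-2.2, -1.3, 5.6]
gripper_width: 0.142
```

Emit:
carry_out(
  steps=[
    [[0,0,0],[0,0,0]],
    [[0,0,0],[0,0,0]],
    [[0,0,0],[0,0,0]],
    [[0,0,0],[0,0,0]],
    [[0,0,0],[0,0,0]],
    [[0,0,-6],[0,0,0]],
    [[0,0,-16],[0,0,0]],
    [[0,0,-24],[0,0,0]],
    [[0,0,-26],[0,0,0]],
    [[0,0,-26],[0,0,0]],
    [[-20,0,-20],[0,0,0]],
  ],
  gripper=0.6,
)

```text
t: 40.1
tcp_pos: [0.4816, 0.2181, 0.1796]
tool_rot: [0.001, 0.084, 0.996, 0.002]
ft_force: [0.9, 0.0, 0.2]
gripper_width: 0.6
```

Emit:
carry_out(
  steps=[
    [[-35,0,0],[0,0,0]],
    [[-35,0,0],[0,0,0]],
    [[-30,0,0],[0,0,0]],
    [[-10,0,0],[0,0,0]],
    [[0,0,0],[0,0,0]],
    [[0,0,0],[0,0,0]],
  ],
)

```text
t: 40.7
tcp_pos: [0.5899, 0.1993, 0.1764]
tool_rot: [0.0, 0.084, 0.996, 0.001]
ft_force: [-0.5, 0.4, -0.3]
gripper_width: 0.601
```

Run:
```python
from h import *
snap('wrist','w24'); p,R,o=cur(); print(p,o['ft_force'])
snap('scene','s24'); crop('s24',330,220,450,310,6.3,'s24c')
crop('w24',180,0,460,200,2.8,'w24c')
d=load('w24')
f=lambda X:(((proj(d,X)-[180,0])+.5)*2.8-.5).round(0).tolist()
print('fin',[f(bw(*x)) for x in [(-6.5,76,.1115),(-6.5,106,.1115),(6.5,106,.1115),(6.5,76,.1115)]],'tongue end',[f(bw(*x)) for x in [(-6.5,58,.0705),(6.5,58,.0705)]])
print('flange home',[f(bw(*x)) for x in [(-80,55,.053),(80,55,.053),(80,-55,.053),(-80,-55,.053)]])
print('rail',[f(bw(*x)) for x in [(-30,106,.0705),(80,106,.0705),(80,76,.0705),(-30,76,.0705)]])
```

```text
[0.58969933 0.19945544 0.17651198] [-0.31372547 -0.44482622 -0.55311344]
fin [[373.0, 113.0], [372.0, -33.0], [430.0, -33.0], [428.0, 113.0]] tongue end [[377.0, 210.0], [423.0, 210.0]]
flange home [[138.0, 225.0], [662.0, 226.0], [634.0, 569.0], [165.0, 569.0]]
rail [[289.0, 20.0], [696.0, 20.0], [686.0, 141.0], [293.0, 141.0]]
```

View pics/w24c.png

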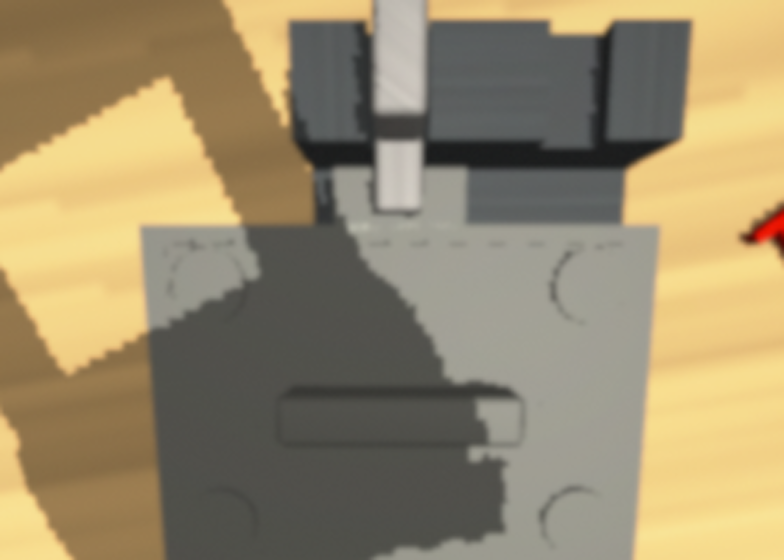

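View pics/s24c.png

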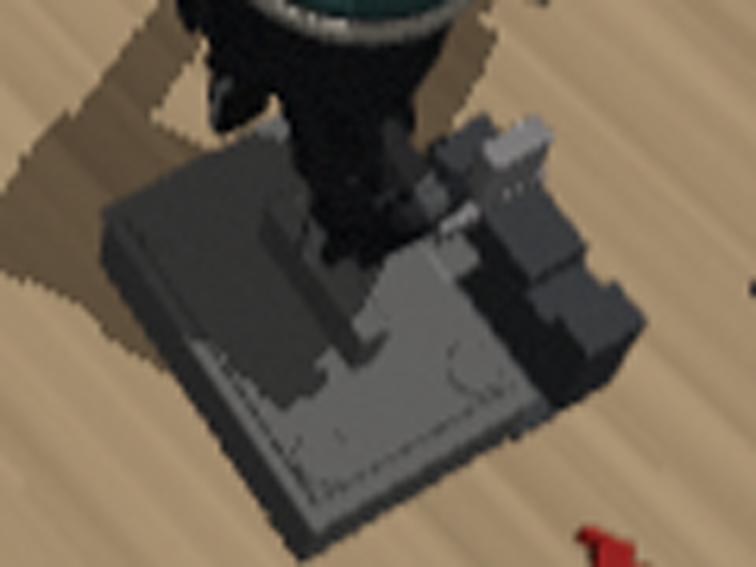

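Run:
```python
from h import *
print(robot.close_job(), robot.observe()['t'])
```

```text
the job is handed in; nothing more can be done
the job is handed in; nothing more can be done
```

The job is handed in: the cover is on the box with its lug towards the rail, and the slide is down in the lock notch with its tongue over the lug. It took about 41 s of the 69 s allowed.

**Cover:** I pressed all four corners. On each, the force rose, fell away as the barb went through, then met a hard stop at 24 to 28 N. I re-pressed the first two corners (pads 2 and 3) afterwards. Both stopped at the same depth as pad 1, about 2 mm lower than on their first press. I did not re-press pad 4. It stopped 0.8 mm higher than the others, but that was before the last corner was in.

**Slide:** I lifted it 22 mm, shifted it 50.5 mm and lowered it. It met the notch floor at the same height as in its parking notch. I then let go and backed away.

**Last picture:** The cover's rail-side edge and the tongue were within about 1 mm of where they should be when home and locked. The hand was clear and the wrist force was about zero. I saw nothing else moved in the pictures, but did not measure the other things' positions.

**Check that disagreed:** With the gripper shut, the fingertips touched about 25 mm short of the stated tool point. I approached by feel after noticing this. It also means the cover's fin and the slide's fin were held higher up than planned, but neither slipped. The forces between readings were not recorded, so I did not see the peak force of each click.

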